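Hang the bit holder on the wall-plug tin

TASK

An angle bracket has been left across the mouth of the taller green tin: first set it down gently on the bench, lying on one of its legs and touching nothing else. Then hang the black bit holder by its own hook over the middle of a long side of that taller tin, on the outside where there is room, so that it stays there upright by itself. Do not shift or knock over either tin, the steel can or the clevis pin, do not drop anything, and do not set the hanging calipers swinging.

Things in the scene. Friction and masses are not known exactly. Their poses are not given: they have to be found in the camera images.
- tin: the taller green tin, loose, about 0.75 kg with its grey wall plugs: open box 96 mm (x) by 140 mm (y), rim 110 mm above the bench, walls 4 mm thick, filled to 75 mm. Origin: centre of its underside. Its long sides are the walls at x = -48..-44 and +44..+48 mm. The steel can stands too close to one long side for the bit holder to fit between, the low pin near the other
- low_tin: a lower green tin of the same plan, 96 by 140 mm, rim 70 mm high, holding screws; must stay where it is. Origin: centre of its underside; its y runs along its long sides
- holder_center (a point): centre of the black plastic bit holder, half-way up its block (30 mm above the bench as it stands); loose, about 0.12 kg. Upright block 32 mm deep (x), 44 mm wide (y), 60 mm high (z), with three steel bits standing 16 mm out of its top. A hook juts from the top of its back (+x side)
- holder_hook (a point): middle of the holder's hook slot, at the strap's underside, the point that rests on a rim: 22 mm to +x and 30 mm above holder_center, same axes. The strap, 28 mm wide, 4 mm thick, lies on the block's top and runs 16 mm beyond its back face; from its end a 4 mm thick lip hangs 22 mm below the strap. The slot between block and lip is 12 mm wide, open downwards
- holder: the bit holder itself; origin at the centre of the block's foot, axes as for holder_center
- bracket_center (a point): middle of the aluminium angle bracket, loose, about 0.105 kg; 130 mm long (x). L section: a flat leg 32 mm wide (y -16..+16 mm), 5 mm thick, its underside 16 mm below this point; a leg 5 mm thick stands up along its +y edge to 32 mm above that underside. It starts flat leg down on both long rims of the taller tin, across the mouth
- bracket: the bracket itself; origin at the middle of the flat leg's underside, 16 mm below bracket_center, same axes
- can: closed steel can, upright, loose, 56 mm across, 120 mm high, beside one long side of the taller tin; must stay. Origin: centre of its underside
- pin: steel clevis pin standing on its head, loose: head 26 mm across and 6 mm high, shank 16 mm across, 35 mm high in all; low enough for the bit holder to hang above it; beside the other long side of the taller tin; must stay. Origin: centre of its underside
- calipers (a joint): swing in rad (0 = hanging straight) of brass calipers that hang from a peg of a fixed wooden peg rail, down to about 80 mm above the bench. The rail, 360 mm long and 223 mm high, runs along the bench (world y) at the far side, 0.76 to 0.78 m ahead of the robot base, its pegs reaching 43 mm towards the robot

How it is judged:
By the outcome, as a careful person would: the job done as asked, in the order asked, and still so for the second after the job is handed in, with the robot touching nothing.
It also fails if it takes over 70 s, if anything falls off the work surface, if the arm or the gripper's body presses on something with over 40 N, if the wrist force passes 120 N, or if a joint passes its speed limit or range.

ROBOT

A 6-joint arm with a two-finger parallel gripper is mounted at the origin on the work surface. World frame = base frame: x ahead of the robot, y to its left, z up, the work surface at z = 0. Lengths are in mm, angles in rad, forces in N, time in s.
With the tool pointing down it reaches from about 275 to 750 mm from the base axis. Payload 10.2 kg.
Tool frame: the origin (TCP) lies on the centre line of the jaws, within the pads' length; the fingertips stand 8 mm ahead of it and the grasp point (between the pads) lies 11 mm behind it; y points along the fingers, x is the direction in which the jaws open and shut, and the axes are right-handed (so a half turn about y gives the same grasp; the last joint's range is limited). The gripper opens to 85 mm and grips with 20 to 120 N. Pads are 22 mm wide; open, the fingers measure 114 mm over their backs; the gripper's body (76 mm by 85 mm) begins 54 mm behind the grasp point. The pads swing forward as they close: fully open they stand 13 mm farther back than shut.
Start: joints at [-1.494, 0.313, 1.498, -0, 1.331, -0.223], TCP at [155.035, -501.593, 205.494] pointing down, gripper open.
Joint ranges: [-2.94, 2.94], [-0.97, 2.17], [0.19, 2.56], [-1.23, 4.37], [0.02, 3.11], [-2.88, 2.88]. Speed limits (rad/s): [2.39, 2.39, 3.01, 3.14, 3.14, 3.14].

INTERFACE

Orientations are given as a 3x3 rotation matrix whose columns are the frame's x, y, z axes.
In Python, from cell import get_obs, vision, ticket gives the robot as it stands. The module is installed in compiled form; this text tells all that it offers.
- The arm moves only by the tool servo_tool, never from a script. Its argument "motion" is text: rows parted by semicolons, each of 4 numbers parted by spaces: the shift along the tool's x, y, z as a fraction of full scale, then the turn about the tool's y as a fraction of full scale. A call has 1 to 8 rows; each row is the pose to reach, as a shift and turn from the pose commanded when the call began, along the tool's axes at that moment, turning the shorter way round; what a row does not reach only later rows make up. Full scale, the value 1, is 20 cm for a shift and pi rad for a turn. A row lasts 1/8 s, in which the tool goes at most 62.5 mm and 10.7 degrees, less where a joint would pass 70% of its speed; a pose out of reach is approached as far as the arm can. A call with a number of a shift or a turn outside -1 to 1 is refused whole. A call with a gripper value outside its range is refused whole. "jaw" is the opening, from 0 (shut) to 1 (fully open), set as the call begins (left out, the last holds). The fingers move at their own pace and stop on an object; "grip_force" is the grip in N (left out, the last holds). Time passes only in rows, so rows that repeat a pose let the fingers close. It gives the time, the measured TCP pose, the force and the opening at its end, in the units of the state.
- get_obs(): the state, without advancing time (a new reading comes with each control period).
- vision.capture(name): name is "side" or "top" or "wrist"; returns (picture, depth): 480x640x3 uint8, red, green, blue; 480x640 float32, mm along the optical axis (not along the pixel's ray), 0 where there is no reading.
- vision.get_calibration(name): a dict with "camera_matrix" (3x3 intrinsics, pixels), "extrinsics" (4x4, takes a point from camera to world coordinates). Camera axes: x right, y down, z forward; pixel columns grow to the right and rows downward; lengths in mm; the calibration is good to about 2 mm. A picture is of the moment at which its call begins: read the wrist's pose just before it. get_calibration takes no time and is no camera call; for the wrist camera it gives the pose at the moment of the call.
- ticket.close_job(): hands the job in, once; it reports no verdict.
The state is a dict: "clock": time; "qpos": joint angles; "dq": joint speeds; "tau": joint torques, N m; "tool_pos": TCP position; "tcp_rot": TCP orientation; "wrist_force": force on the tool from outside, world axes, zero at the start; "ft_torque": the same for the moment, N m; "grip_width": finger opening in mm.
Only numpy, scipy, OpenCV 4.12 (cv2) and the standard library are available. Lean on these libraries where they do the work, as an engineer would, in place of code of your own. Each camera call takes 0.05 s, during which the arm holds its last target.

## Working session

There is one attempt and no reset: what is moved stays moved. The work goes in short steps, Python scripts to look and compute and a tool call to move; the robot and the scene stay as the last step left them, time stands still between calls to the robot, and variables do not carry over. Pictures are saved under pics/ and viewed, and the job is handed in when it is done.

Besides the shell and the picture viewer there is one more tool, called as name(argument=value, ...), one argument or row to a line, values as JSON. servo_tool: Moves the arm, as the interface text tells. Shift numbers are shares of 20 cm and turn numbers shares of pi rad, none past 1 either way. Its arguments: {"type":"object","properties":{"motion":{"type":"string"},"jaw":{"type":"number"},"grip_force":{"type":"number"}},"required":["motion"]}

```bash
mkdir -p pics; ls
python3 - <<'E'
from cell import get_obs, vision
import cv2,numpy as np
o=get_obs();print({k:np.round(v,3).tolist() for k,v in o.items()})
for n in("side","top","wrist"):
    c=vision.get_calibration(n);print(n,np.round(c["camera_matrix"],1).tolist(),np.round(c["extrinsics"],3).tolist())
    p,d=vision.capture(n);cv2.imwrite(f"pics/{n}0.png",p[:,:,::-1]);np.save(f"pics/{n}0.npy",d)
E
```

```text
pics
{'clock': 0.0, 'qpos': [-1.494, 0.313, 1.498, 0.0, 1.331, -0.223], 'dq': [-0.0, -0.0, 0.0, -0.001, -0.0, 0.001], 'tau': [0.002, -41.226, -25.974, -0.0, 0.004, -0.0], 'tool_pos': [155.02, -501.281, 204.917], 'tcp_rot': [[0.295, -0.0, 0.955], [-0.955, 0.001, 0.295], [-0.001, -1.0, 0.0]], 'wrist_force': [-0.228, 0.431, 0.686], 'ft_torque': [-0.021, 0.004, -0.012], 'grip_width': 85.529}
side [[583.4, 0.0, 314.6], [0.0, 583.4, 229.5], [0.0, 0.0, 1.0]] [[-0.864, -0.348, 0.363, 145.991], [-0.503, 0.625, -0.597, 655.365], [-0.019, -0.699, -0.715, 926.023], [0.0, 0.0, 0.0, 1.0]]
top [[586.9, 0.0, 322.2], [0.0, 586.9, 231.8], [0.0, 0.0, 1.0]] [[-0.01, -0.992, 0.126, 403.174], [-1.0, 0.008, -0.018, -11.893], [0.017, -0.126, -0.992, 1298.756], [0.0, 0.0, 0.0, 1.0]]
wrist [[427.8, 0.0, 308.0], [0.0, 427.8, 244.6], [0.0, 0.0, 1.0]] [[0.294, -0.912, -0.285, 225.281], [-0.956, -0.281, -0.087, -478.589], [-0.001, 0.298, -0.955, 374.183], [0.0, 0.0, 0.0, 1.0]]
```

View pics/top0.png

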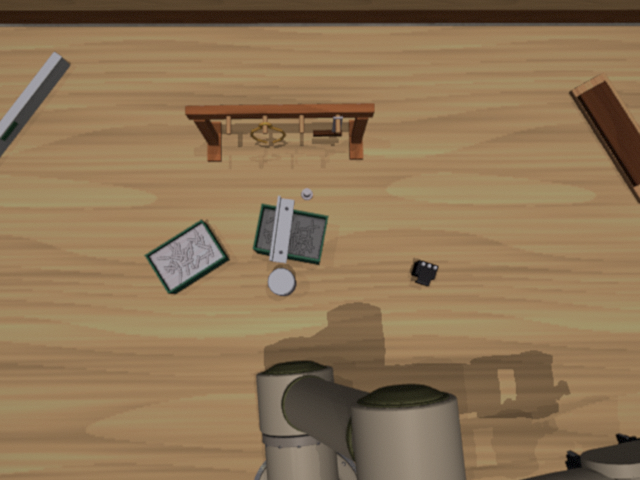

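View pics/side0.png

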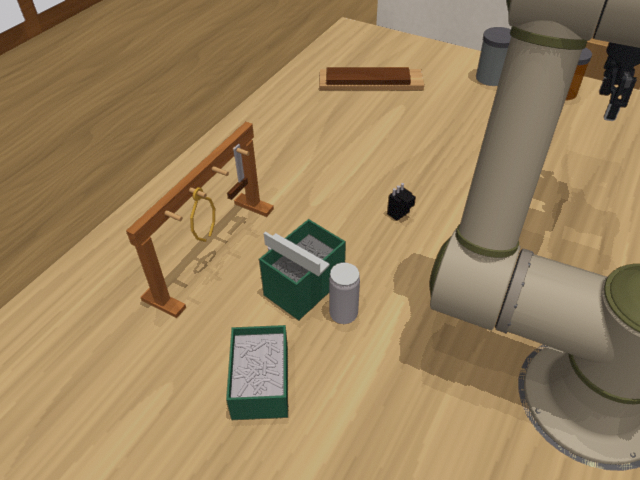

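View pics/wrist0.png

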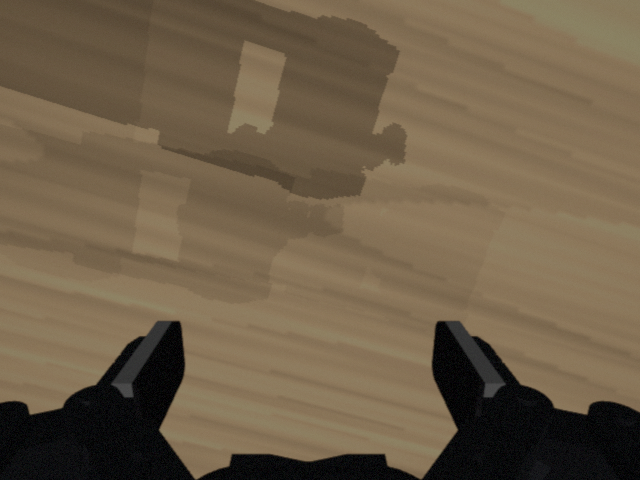

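```bash
cat > h.py <<'E'
from cell import get_obs, vision
import cv2,numpy as np
def bp(c,u,v,d):
    K=c["camera_matrix"];E=c["extrinsics"]
    p=np.array([(u-K[0,2])/K[0,0]*d,(v-K[1,2])/K[1,1]*d,d,1]);return (E@p)[:3]
def ray(c,u,v,z):  # intersect pixel ray with height z
    a=bp(c,u,v,1.);o=c["extrinsics"][:3,3];return o+(a-o)*(z-o[2])/(a-o)[2]
def proj(c,P):
    q=np.linalg.inv(c["extrinsics"])@np.array([*P,1]);q=c["camera_matrix"]@q[:3];return q[:2]/q[2]
def cloud(c,d):
    K=c["camera_matrix"];v,u=np.mgrid[:480,:640]
    P=np.stack([(u-K[0,2])/K[0,0]*d,(v-K[1,2])/K[1,1]*d,d],-1)
    return P@c["extrinsics"][:3,:3].T+c["extrinsics"][:3,3]
def crop(src,box,s,out):
    im=cv2.imread(src);x0,y0,x1,y1=box
    cv2.imwrite(out,cv2.resize(im[y0:y1,x0:x1],None,fx=s,fy=s,interpolation=cv2.INTER_CUBIC))
E
python3 - <<'E'
from h import *
crop("pics/top0.png",(230,180,350,305),6,"pics/c1.png") 
im=cv2.imread("pics/c1.png");print(im.shape);cv2.imwrite("pics/c1.png",im[:600])
crop("pics/top0.png",(400,250,450,295),12,"pics/c2.png")
crop("pics/side0.png",(250,210,370,330),5,"pics/c3.png")
crop("pics/side0.png",(375,175,425,225),12,"pics/c4.png")
crop("pics/top0.png",(180,95,380,165),4,"pics/c5.png")
for n in("top","side"):
    c=vision.get_calibration(n);d=np.load(f"pics/{n}0.npy");P=cloud(c,d)
    if n=="top":
        Z=P[...,2]
        def blob(box,z0,z1):
            x0,y0,x1,y1=box;m=np.zeros(Z.shape,np.uint8);m[y0:y1,x0:x1]=((Z>z0)&(Z<z1))[y0:y1,x0:x1]
            pts=P[m>0][:,:2].astype(np.float32);r=cv2.minAreaRect(pts);print(len(pts),r,np.median(P[m>0][:,2]),cv2.boxPoints(r).round(0).tolist())
        blob((235,190,345,275),100,119) # rim
        blob((235,190,345,275),112,160) # bracket
        blob((262,262,302,302),114,140) # can
        blob((295,180,320,202),20,45) #pin
        blob((400,250,450,295),45,66) #holder
        blob((140,210,235,300),55,85) #low
E
```

```text
(750, 720, 3)
1331 ((541.957275390625, 33.85670471191406), (140.42503356933594, 158.53875732421875), 79.20025634765625) 113.6658618051249 [[451.0, -20.0], [607.0, -50.0], [633.0, 88.0], [477.0, 118.0]]
1180 ((541.6959838867188, 33.663394927978516), (139.19970703125, 158.98501586914062), 79.21661376953125) 116.38076000377475 [[451.0, -20.0], [607.0, -50.0], [633.0, 87.0], [477.0, 117.0]]
530 ((455.94293212890625, 48.699005126953125), (50.49207305908203, 55.64635467529297), 39.07533264160156) 120.46036390979066 [[419.0, 54.0], [454.0, 11.0], [493.0, 43.0], [458.0, 86.0]]
48 ((653.13232421875, -2.4906153678894043), (13.254637718200684, 15.83376693725586), 88.64281463623047) 35.0088251097078 [[645.0, -9.0], [661.0, -9.0], [661.0, 4.0], [645.0, 4.0]]
357 ((471.40045166015625, -252.04067993164062), (44.80962371826172, 48.349605560302734), 71.0978775024414) 61.46080884152093 [[441.0, -265.0], [487.0, -281.0], [502.0, -239.0], [456.0, -223.0]]
1065 ((511.32318115234375, 254.04165649414062), (98.35492706298828, 140.93199157714844), 32.26445007324219) 63.760198446869936 [[432.0, 287.0], [507.0, 168.0], [591.0, 221.0], [515.0, 340.0]]
```

View pics/c1.png

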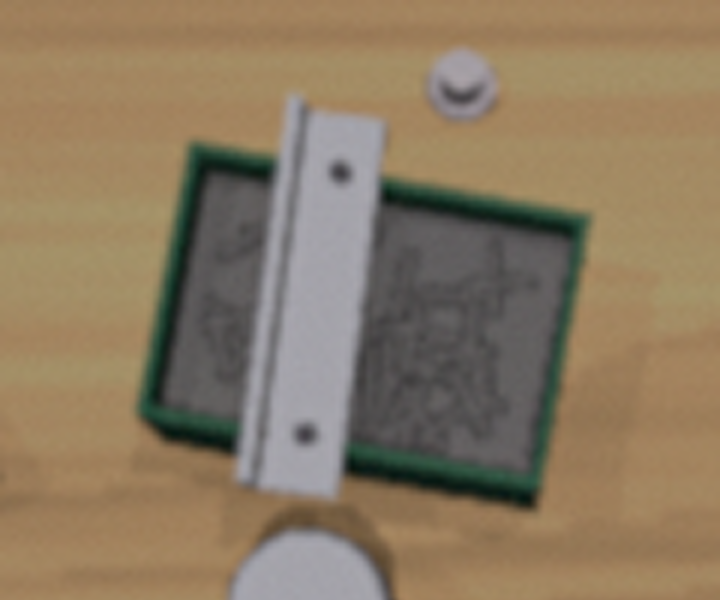

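View pics/c2.png

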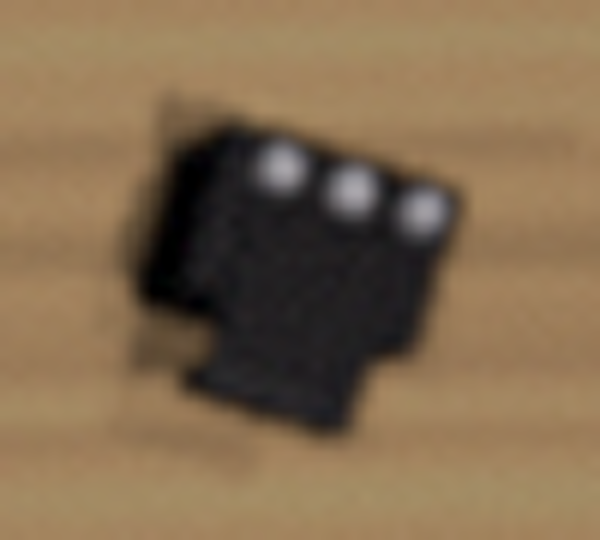

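View pics/c3.png

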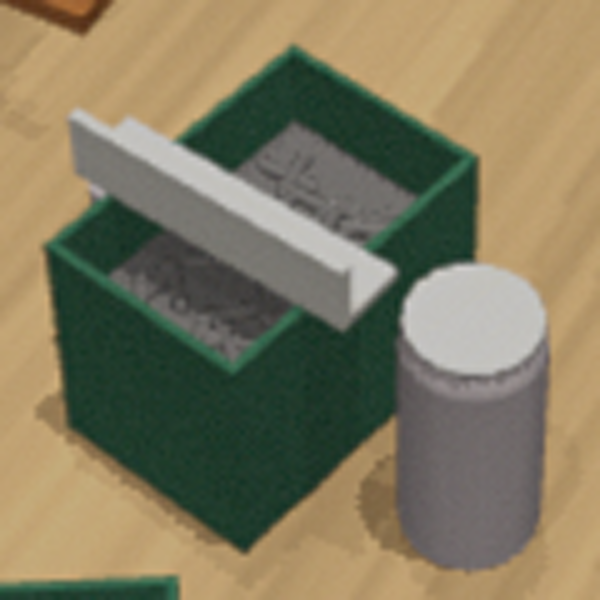

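View pics/c4.png

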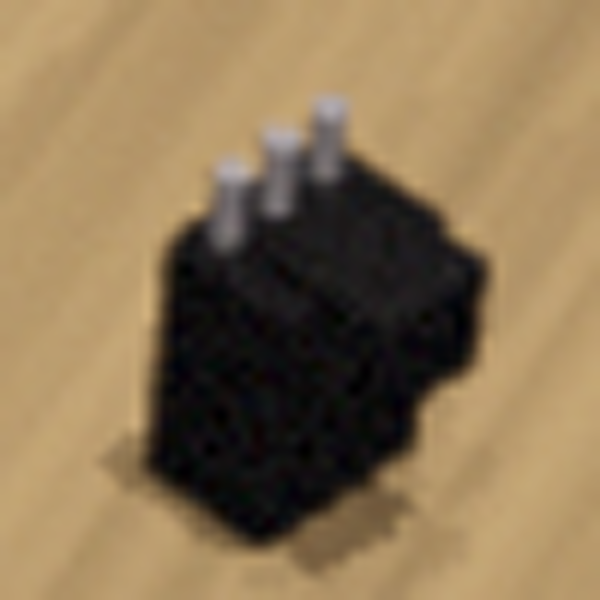

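View pics/c5.png

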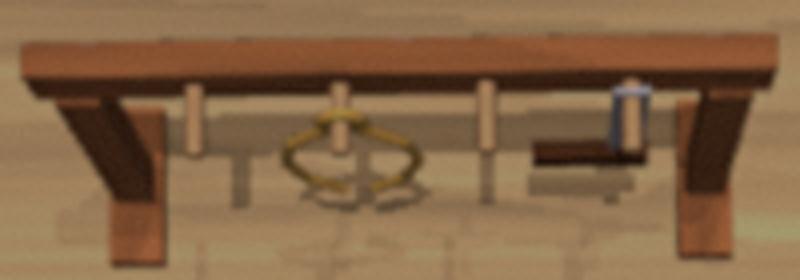

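Run:
```python
from h import *
c=vision.get_calibration("top")
f=lambda x,y,z:ray(c,230+x/6-.4,180+y/6-.4,z).round(1)
for n,x,y,z in [("FL",192,145,110),("FR",590,213,110),("NL",145,412,110),("NR",538,485,110),("legfar",295,98,142),("legnear",246,486,142),("flatfarR",385,120,115),("flatnearR",340,497,115),("can",308,610,120),("pin",461,84,35)]: print(n,f(x,y,z))
g=lambda x,y,z:ray(c,400+x/12-.46,250+y/12-.46,z).round(1)
for n,x,y,z in [("b1",283,165,76),("b2",353,190,76),("b3",425,210,76),("hookL",187,380,62),("hookR",340,432,62),("blockR",460,190,60),("L",235,125,60)]:print(n,g(x,y,z))
P=cloud(c,np.load("pics/top0.npy"))
for (u,v) in [(265,123),(260,133),(270,133),(283,133),(250,135)]:print(u,v,P[v,u].round(0))
cs=vision.get_calibration("side");P=cloud(cs,np.load("pics/side0.npy"))
for (u,v) in [(202,238),(193,215),(214,210),(197,196)]:print('side',u,v,P[v,u].round(0))
m=(P[...,0]>660)&(P[...,0]<758)&(P[...,2]>20)&(P[...,2]<230)&(P[...,1]>40)&(P[...,1]<200);Q=P[m];print(len(Q),Q.min(0),Q.max(0),np.percentile(Q,5,axis=0))
```

```text
FL [612.7  90.2 110. ]
FR [588.2 -45.6 110. ]
NL [521.2 105.9 110. ]
NR [495.2 -26.9 110. ]
legfar [622.7  53.2 142. ]
legnear [493.3  69.5 142. ]
flatfarR [620.   24.1 115. ]
flatnearR [491.4  39.8 115. ]
can [453.4  50.3 120. ]
pin [647.8  -1.2  35. ]
b1 [ 489.9 -244.6   76. ]
b2 [ 485.4 -256.7   76. ]
b3 [ 481.8 -269.1   76. ]
hookL [ 453.2 -229.1   62. ]
hookR [ 443.9 -255.8   62. ]
blockR [ 486.3 -278.8   60. ]
L [ 498.2 -239.3   60. ]
265 123 [750.  75. 215.]
260 133 [795. 104.   1.]
270 133 [796.  81.  -2.]
283 133 [749.  44. 153.]
250 135 [749. 112. 139.]
side 202 238 [748.  92.  99.]
side 193 215 [146. 655. 926.]
side 214 210 [749.  44. 134.]
side 197 196 [747.  82. 203.]
494 [730.49621825  42.74742144  81.93363697] [757.1991771  152.73223662 216.78530704] [733.18660421  46.94001508  93.24098488]
```

servo_tool(
  motion="-0.1 -0.02 0.13; -0.22 -0.04 0.29",
)

```text
invalid input at $.motion[0]: expected 4 numbers
```

servo_tool(
  motion="-0.1 -0.02 0.13 0; -0.22 -0.04 0.29 0; -0.36 -0.06 0.47 0; -0.5 -0.08 0.65 0; -0.64 -0.1 0.83 0; -0.75 -0.12 0.98 0",
)

```text
clock: 0.9
tool_pos: [298.7, -298.9, 229.6]
tcp_rot: [[0.296, 0.0, 0.955], [-0.955, 0.0, 0.296], [-0.0, -1.0, 0.0]]
wrist_force: [0.0, -0.7, 0.3]
grip_width: 85.7
```

servo_tool(
  motion="-0.14 0 0.18 0; -0.28 0 0.36 0; -0.42 0 0.55 0; -0.56 0 0.73 0; -0.66 0 0.86 0; -0.72 0 0.95 0",
)

```text
clock: 1.65
tool_pos: [437.5, -105.3, 229.4]
tcp_rot: [[0.297, -0.0, 0.955], [-0.955, 0.0, 0.297], [-0.0, -1.0, -0.0]]
wrist_force: [-0.6, -0.0, 1.0]
grip_width: 85.7
```

servo_tool(
  motion="-0.14 0 0.18 -0.05; -0.28 0 0.36 -0.1; -0.42 0 0.55 -0.15; -0.54 0 0.7 -0.2; -0.6 0 0.79 -0.25; -0.62 0 0.82 -0.3; -0.62 0 0.82 -0.35; -0.62 0 0.82 -0.4",
  jaw=0.4,
)

```text
clock: 2.65
tool_pos: [557.0, 60.3, 229.1]
tcp_rot: [[1.0, -0.001, 0.009], [-0.009, 0.0, 1.0], [-0.001, -1.0, 0.0]]
wrist_force: [0.1, -0.0, 0.5]
grip_width: 34.1
```

servo_tool(
  motion="0 0 0 -0.05; 0 0 0 -0.1; 0 0 0 -0.15; 0 0 0 -0.2; 0 0 0 -0.26; 0 0 0 -0.32; 0 0 0 -0.38; 0 0 0 -0.43",
)

```text
clock: 3.65
tool_pos: [556.9, 60.2, 229.2]
tcp_rot: [[0.227, -0.001, -0.974], [0.974, 0.0, 0.227], [-0.0, -1.0, 0.001]]
wrist_force: [-1.1, 0.3, 0.5]
grip_width: 34.2
```

Run:
```python
from h import *
import pickle
o=get_obs();c=vision.get_calibration("wrist");p,d=vision.capture("wrist")
print(np.round(o["tool_pos"],1),np.round(o["tcp_rot"],3).tolist())
cv2.imwrite("pics/w1.png",p[:,:,::-1]);pickle.dump((o,c,d),open("pics/w1.pkl","wb"))
```

```text
[556.9  60.2 229.2] [[0.227, -0.001, -0.974], [0.974, 0.0, 0.227], [-0.0, -1.0, 0.001]]
```

View pics/w1.png

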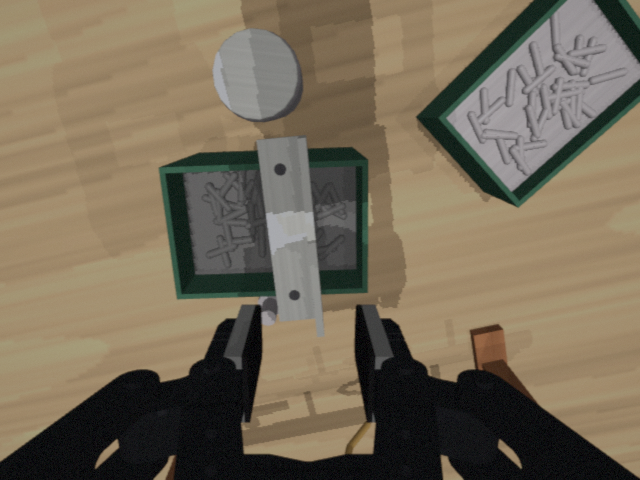

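Run:
```python
from h import *
crop("pics/w1.png",(240,130,350,340),3.6,"pics/w1a.png")
crop("pics/w1.png",(150,140,380,310),3.4,"pics/w1b.png")
```

```text
(no output)
```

View pics/w1b.png

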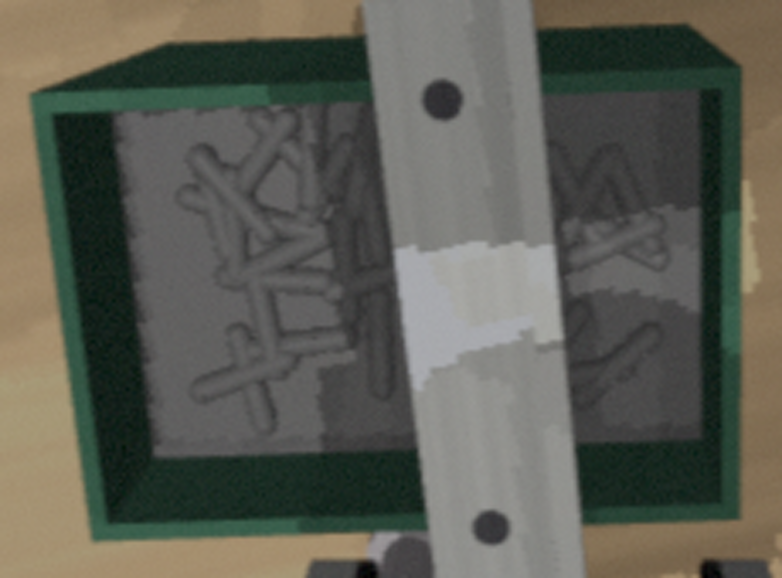

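Run:
```python
from h import *
im=cv2.imread("pics/w1.png");a=cv2.resize(im[130:240,245:335],None,fx=5,fy=5,interpolation=cv2.INTER_CUBIC);b=cv2.resize(im[235:345,250:340],None,fx=5,fy=5,interpolation=cv2.INTER_CUBIC)
cv2.imwrite("pics/w1a.png",np.hstack([a,b])[:600])
```

```text
(no output)
```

View pics/w1a.png

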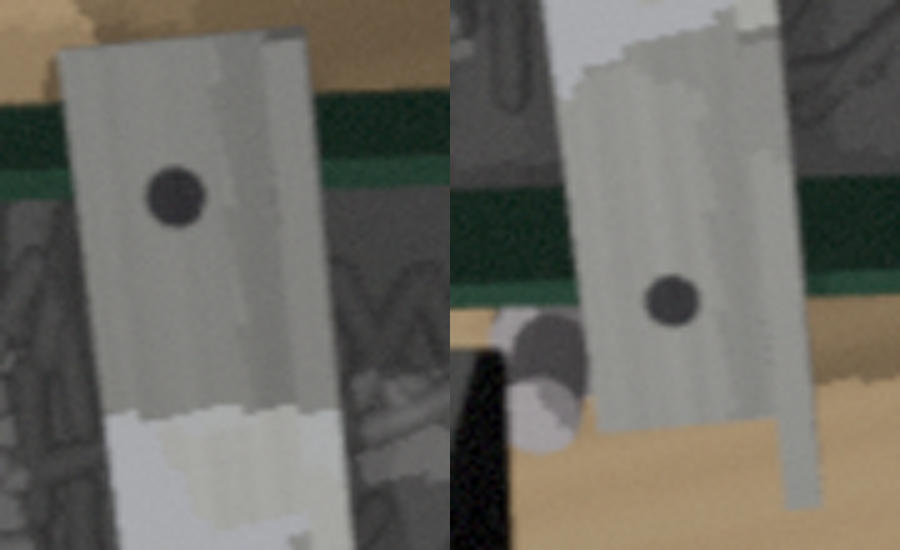

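Run:
```python
from h import *
import pickle
o,c,d=pickle.load(open("pics/w1.pkl","rb"));P=cloud(c,d)
t=vision.get_calibration("top")
s=lambda x,y,l:((245+x/5-.4,130+y/5-.4) if l else (250+(x-450)/5-.4,235+y/5-.4))
for n,x,y,l,z in [("near",285,36,1,142),("far",803,508,0,142),("nearO",306,30,1,142),("farO",822,508,0,142),("nearflat",60,50,1,115),("farflat",597,432,0,115)]:
    u,v=s(x,y,l);q=ray(c,u,v,z);print(n,q.round(1),proj(t,q).round(1))
for u,v in [(307,180),(311,220),(316,270),(290,200)]:print(P[v,u].round(1))
s=lambda x,y:(150+x/3.4-.35,140+y/3.4-.35)
C=[]
for n,x,y in [("NR",33,93),("NL",741,67),("FL",740,517),("FR",93,540)]:
    q=ray(c,*s(x,y),110);C.append(q);print(n,q.round(1),proj(t,q).round(1))
C=np.array(C);print(C.mean(0));print(np.degrees(np.arctan2(*(C[1]-C[0])[[1,0]])),np.degrees(np.arctan2(*(C[2]-C[3])[[1,0]])),np.linalg.norm(C[1]-C[0]),np.linalg.norm(C[2]-C[3]),np.linalg.norm(C[2]-C[1]))
# triangulation of top/wrist for a few points
def tri(a,ua,b,ub):
    A=[];r=[]
    oa=a["extrinsics"][:3,3];ob=b["extrinsics"][:3,3]
    da=bp(a,*ua,1)-oa;db=bp(b,*ub,1)-ob
    k=np.linalg.lstsq(np.c_[da,-db],ob-oa,rcond=None)[0];return (oa+da*k[0]+ob+db*k[1])/2
T=lambda x,y:(230+x/6-.4,180+y/6-.4)
print("tri legfar",tri(c,(320.2,336.2),t,T(295,98)).round(1),"hole n",tri(c,(245+176/5-.4,130+197/5-.4),t,T(305,433)).round(1),"hole f",tri(c,(250+222/5-.4,235+300/5-.4),t,T(341,173)).round(1))
print("FR",tri(c,s(93,540),t,T(590,213)).round(1),"FL",tri(c,s(740,517),t,T(192,145)).round(1))
```

```text
near [493.3  70.9 142. ] [269.9 260.6]
far [622.7  52.9 142. ] [278.9 195.9]
nearO [493.2  73.5 142. ] [268.6 260.7]
farO [623.3  55.4 142. ] [277.7 195.7]
nearflat [489.7  41.5 115. ] [285.4 263.3]
farflat [618.6  23.6 115. ] [294.  200.3]
[518.3  68.3 143.4]
[543.   65.  142.3]
[575.6  60.7 142.6]
[532.7  53.1 116.2]
NR [492.3 -27.1 110. ] [319.4 261.9]
NL [519.  109.4 110. ] [252.  249.4]
FL [612.7  91.3 110. ] [261.1 203.8]
FR [586.2 -45.8 110. ] [328.1 216. ]
[552.55702917  31.9366432  110.        ]
78.92420287083496 79.07558336794912 139.05744200049935 139.6743661637757 95.42550696825273
tri legfar [622.6  53.1 142.4] hole n [512.3  51.5 114.1] hole f [602.2  39.1 111.7]
FR [587.5 -46.  108.7] FL [612.9  90.8 109.2]
```

Run:
```python
from h import *
import pickle
o,c,d=pickle.load(open("pics/w1.pkl","rb"));P=cloud(c,d)
R=np.array(o["tcp_rot"]);t=np.array(o["tool_pos"])
Q=(P-t)@R
m=(d>0)&(d<240)&(abs(Q[...,0])<60);q=Q[m];print(len(q))
m2=m&(Q[...,1]>-60);
for lo,hi in [(-60,0),(0,60)]:
    k=m2&(Q[...,0]>lo)&(Q[...,0]<hi)&(abs(Q[...,2])<25)
    qq=Q[k];print(len(qq),np.percentile(qq,[0,2,50,98,100],axis=0).round(1).tolist())
```

```text
50839
2305 [[-31.3, -60.0, -8.7], [-30.6, -59.4, -7.1], [-20.2, -47.5, 9.7], [-17.3, -30.9, 14.0], [-17.1, -27.0, 14.4]]
2316 [[16.5, -60.0, -9.1], [16.6, -59.4, -7.0], [19.5, -47.5, 9.7], [29.9, -30.3, 13.9], [30.6, -26.9, 14.3]]
```

servo_tool(
  motion="0 0 0 0; 0 0 0 0; 0 0 0 0",
  jaw=0.06,
)

```text
clock: 4.08
tool_pos: [557.0, 60.2, 229.5]
tcp_rot: [[0.233, -0.0, -0.972], [0.972, 0.0, 0.233], [-0.0, -1.0, 0.0]]
wrist_force: [0.0, -0.2, 0.5]
grip_width: 5.0
```

Run:
```python
from h import *
o=get_obs();c=vision.get_calibration("wrist");p,d=vision.capture("wrist");P=cloud(c,d)
cv2.imwrite("pics/w2.png",p[:,:,::-1])
R=np.array(o["tcp_rot"]);t=np.array(o["tool_pos"]);print(o["grip_width"])
Q=(P-t)@R
for lo,hi in [(-60,0),(0,60)]:
    k=(d>0)&(d<240)&(Q[...,1]>-60)&(Q[...,0]>lo)&(Q[...,0]<hi)&(abs(Q[...,2])<25)
    qq=Q[k];print(len(qq),np.percentile(qq,[0,2,50,98,100],axis=0).round(1).tolist())
```

```text
4.960044155041495
1781 [[-16.6, -60.0, -7.9], [-16.2, -59.3, -0.9], [-8.4, -47.1, 12.9], [-2.9, -31.3, 13.9], [-2.9, -29.2, 14.4]]
1786 [[2.1, -60.0, -8.5], [2.2, -59.4, -1.3], [7.7, -47.1, 12.9], [15.4, -31.4, 14.0], [15.9, -29.3, 14.3]]
```

Run:
```python
from h import *
import pickle
o,c,d=pickle.load(open("pics/w1.pkl","rb"))
R=np.array(o["tcp_rot"]);t=np.array(o["tool_pos"])
for y in (8,-5,-15,-28,-40):
  print(y,[proj(c,t+R@np.array([x,y,z])).round(0).tolist() for x in(-17,17) for z in (-11,11)])
print(((c["extrinsics"][:3,3]-t)@R).round(1))
for v in range(295,345,5): print(v,[int(d[v,u]) for u in range(235,262,4)])
```

```text
8 [[271.0, 316.0], [270.0, 271.0], [346.0, 316.0], [347.0, 271.0]]
-5 [[269.0, 330.0], [267.0, 282.0], [348.0, 330.0], [350.0, 282.0]]
-15 [[267.0, 342.0], [265.0, 292.0], [350.0, 342.0], [352.0, 292.0]]
-28 [[264.0, 360.0], [262.0, 307.0], [354.0, 360.0], [356.0, 306.0]]
-40 [[260.0, 379.0], [258.0, 322.0], [357.0, 379.0], [359.0, 322.0]]
[  -0.  -169.2   78.3]
295 [314, 312, 313, 313, 312, 312, 312]
300 [434, 434, 433, 434, 434, 433, 427]
305 [435, 435, 150, 150, 151, 150, 149]
310 [437, 145, 146, 146, 146, 146, 150]
315 [439, 143, 143, 141, 143, 141, 151]
320 [138, 139, 138, 140, 140, 140, 150]
325 [136, 136, 134, 136, 135, 138, 150]
330 [132, 132, 133, 133, 132, 138, 151]
335 [130, 131, 130, 130, 129, 139, 150]
340 [126, 127, 127, 127, 129, 139, 150]
```

View pics/w2.png

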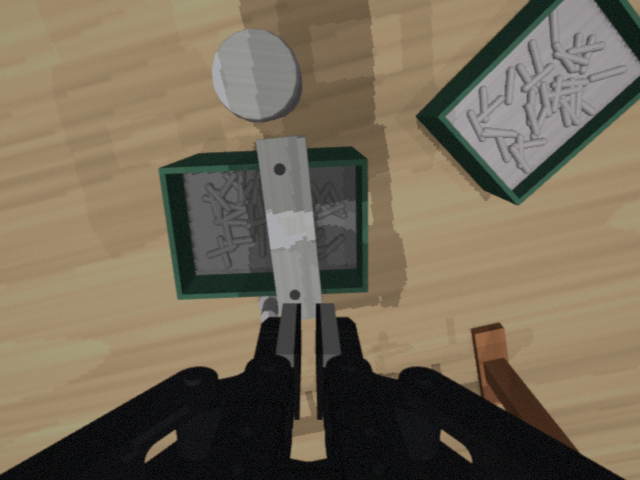

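Run:
```python
from h import *
o=get_obs();R=np.array(o["tcp_rot"]);t=np.array(o["tool_pos"])
for n in ("side","top"):
    c=vision.get_calibration(n);p,d=vision.capture(n);P=cloud(c,d)
    im=p[:,:,::-1].copy();cv2.imwrite(f"pics/{n}1.png",im)
    for y in (8,-11,-30): print(n,y,proj(c,t+R@np.array([0,y,0])).round(1))
    Q=(P-t)@R
    k=(d>0)&(abs(Q[...,0])<40)&(abs(Q[...,2])<20)&(Q[...,1]<60)&(Q[...,1]>-80)
    print(np.percentile(Q[k],[0,2,50,98,100],axis=0).round(1).tolist() if k.any() else None)
u,v=map(int,proj(vision.get_calibration("side"),t)); print(u,v)
crop("pics/side1.png",(max(u-70,0),max(v-90,0),u+70,v+60),5,"pics/s1c.png");im=cv2.imread("pics/s1c.png");cv2.imwrite("pics/s1c.png",im[:600])
```

```text
side 8 [290.1 216.4]
side -11 [289.5 208.5]
side -30 [289.  200.3]
[[-37.1, -80.0, -9.5], [-26.4, -79.7, -4.9], [6.6, -59.7, 10.8], [30.0, -30.6, 15.3], [36.2, -25.8, 18.7]]
top 8 [272.6 222.9]
top -11 [271.9 221.4]
top -30 [271.2 219.9]
[[-29.0, -79.0, 13.1], [-28.9, -79.0, 13.1], [-28.2, -78.3, 13.4], [-27.4, -77.6, 13.6], [-27.4, -77.6, 13.7]]
289 213
```

View pics/s1c.png

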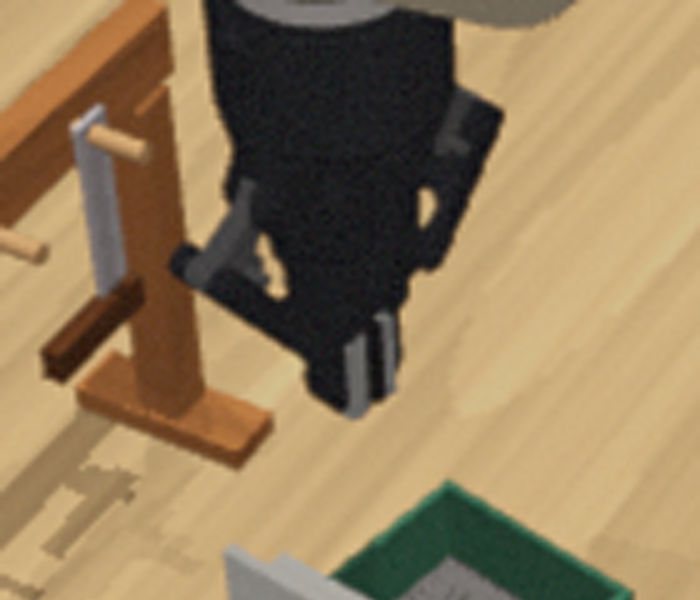

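Run:
```python
from h import *
o=get_obs();R=np.array(o["tcp_rot"]);t=np.array(o["tool_pos"]);c=vision.get_calibration("wrist");s=vision.get_calibration("side")
def tri(a,ua,b,ub):
    oa=a["extrinsics"][:3,3];ob=b["extrinsics"][:3,3];da=bp(a,*ua,1)-oa;db=bp(b,*ub,1)-ob
    k=np.linalg.lstsq(np.c_[da,-db],ob-oa,rcond=None)[0];p=oa+da*k[0];q=ob+db*k[1];return (p+q)/2,np.linalg.norm(p-q)
for w,ss in [((299,304),(290,205.6)),((278,304),(290,205.6)),((317,304),(297,202)),((318,304),(297,202))]:
    p,e=tri(c,w,s,ss);print(p.round(1),((p-t)@R).round(1),e)
```

```text
[553.6  58.4 245.2] [ -2.6 -15.7   3. ] 6.454175183520789
[558.4  48.6 234.1] [-10.9  -4.6  -4. ] 9.960303363646117
[538.2  66.9 270.6] [  2.1 -41.1  19.9] 3.261920572644807
[538.1  67.2 271. ] [  2.4 -41.5  20.1] 3.3773283656606505
```

servo_tool(
  motion="0.009 0 -0.003 -0.031; 0.009 0.1 -0.003 -0.031; 0.009 0.2 -0.003 -0.031; 0.009 0.3 -0.003 -0.031; 0.009 0.4 -0.003 -0.031; 0.009 0.45 -0.003 -0.031; 0.009 0.47 -0.003 -0.031",
  jaw=0.4,
)

```text
clock: 5.1
tool_pos: [558.1, 61.8, 135.3]
tcp_rot: [[0.137, -0.0, -0.991], [0.991, 0.0, 0.137], [-0.0, -1.0, 0.0]]
wrist_force: [0.4, -0.7, 1.0]
grip_width: 34.4
```

```bash
cat > look.py <<'E'
from h import *
import sys
tag=sys.argv[1]
for n in sys.argv[2:]:
    p,d=vision.capture(n);cv2.imwrite(f"pics/{n}{tag}.png",p[:,:,::-1]);np.save(f"pics/{n}{tag}.npy",d)
E
python3 look.py 2 wrist side; python3 -c "
from h import *
crop('pics/side2.png',(220,140,360,260),5,'pics/s2c.png')"
```

```text
(no output)
```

View pics/wrist2.png

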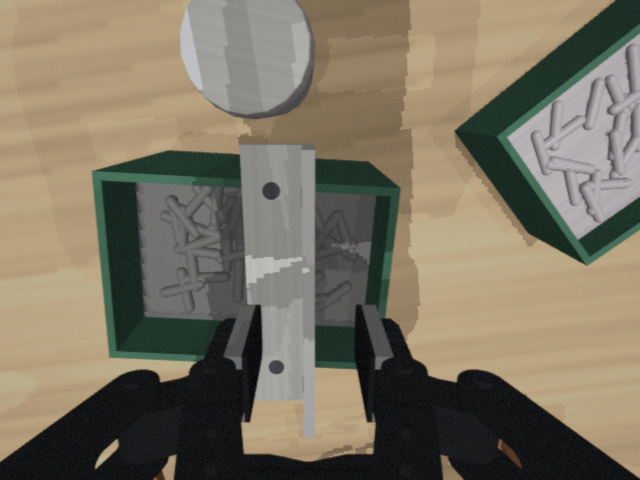

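View pics/s2c.png

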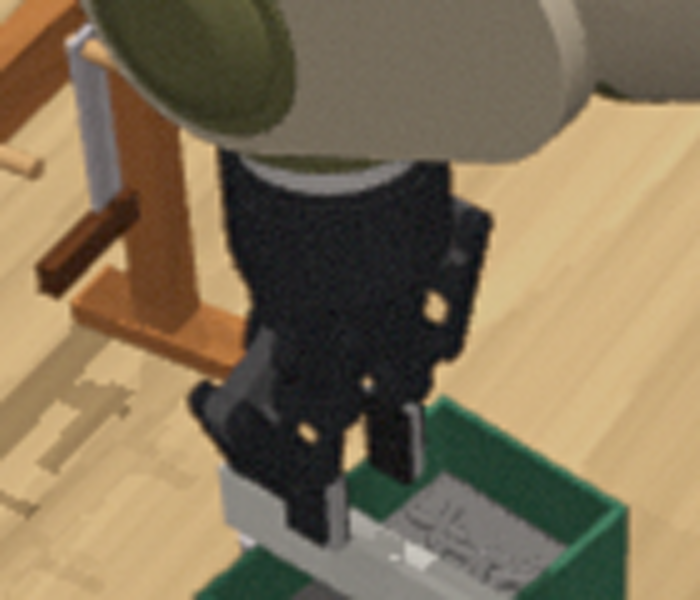

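Run:
```python
from h import *
o=get_obs();R=np.array(o["tcp_rot"]);t=np.array(o["tool_pos"]);s=vision.get_calibration("side");c=vision.get_calibration("wrist")
for y in (8,-5,-15,-28): print(y,[((proj(s,t+R@np.array([17,y,z]))-[220,140])*5).round(0).tolist() for z in (-11,11)],[(proj(c,t+R@np.array([17,y,z]))).round(0).tolist() for z in (-11,11)])
d=np.load("pics/wrist2.npy");print(d[310:345:5,366:392:4].astype(int))
P=cloud(s,np.load("pics/side2.npy"));Q=(P-t)@R
for v in range(440,560,15):
    print(v,[Q[140+v//5,220+u//5].round(0).tolist() for u in (310,335)])
```

```text
8 [[305.0, 580.0], [352.0, 607.0]] [[345.0, 316.0], [346.0, 271.0]]
-5 [[303.0, 556.0], [350.0, 583.0]] [[348.0, 330.0], [349.0, 282.0]]
-15 [[302.0, 537.0], [348.0, 565.0]] [[350.0, 342.0], [351.0, 292.0]]
-28 [[299.0, 513.0], [347.0, 540.0]] [[353.0, 360.0], [355.0, 306.0]]
[[145 147 146 213 212 335 333]
 [143 142 141 143 214 334 334]
 [140 138 139 138 148 146 148]
 [136 136 135 136 145 144 144]
 [132 133 133 132 132 141 141]
 [131 129 129 129 129 137 137]
 [126 126 127 127 127 127 135]]
440 [[23.0, -79.0, 3.0], [22.0, -84.0, 13.0]]
455 [[30.0, -81.0, 9.0], [24.0, -79.0, 15.0]]
470 [[31.0, -75.0, 10.0], [25.0, -73.0, 15.0]]
485 [[29.0, -64.0, 7.0], [22.0, -62.0, 12.0]]
500 [[30.0, -58.0, 8.0], [24.0, -57.0, 14.0]]
515 [[29.0, -49.0, 6.0], [24.0, -48.0, 13.0]]
530 [[32.0, -44.0, 8.0], [24.0, -41.0, 13.0]]
545 [[3.0, 8.0, -21.0], [25.0, -33.0, 13.0]]
```

servo_tool(
  motion="0 0 0 0; 0 0 0 0; 0 0 0 0; 0 0 0 0",
  jaw=0,
  grip_force=20,
)

```text
clock: 5.7
tool_pos: [558.1, 61.8, 135.6]
tcp_rot: [[0.136, 0.0, -0.991], [0.991, -0.0, 0.136], [0.0, -1.0, -0.0]]
wrist_force: [-0.3, 0.6, 0.5]
grip_width: -0.0
```

servo_tool(
  motion="0 0 0 0; 0 0 0 0; 0 0 0 0; 0 0.06 0 0; 0 0.12 0 0; 0 0.16 0 0; 0 0.18 0 0; 0 0.195 0 0",
  jaw=0.35,
)

```text
clock: 6.7
tool_pos: [558.2, 61.8, 96.4]
tcp_rot: [[0.136, 0.0, -0.991], [0.991, -0.0, 0.136], [0.0, -1.0, -0.0]]
wrist_force: [-0.5, -0.2, -0.1]
grip_width: 30.0
```

```bash
python3 look.py 3 wrist side; python3 -c "
from h import *
crop('pics/side3.png',(220,150,360,270),5,'pics/s3c.png')"
```

```text
(no output)
```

View pics/wrist3.png

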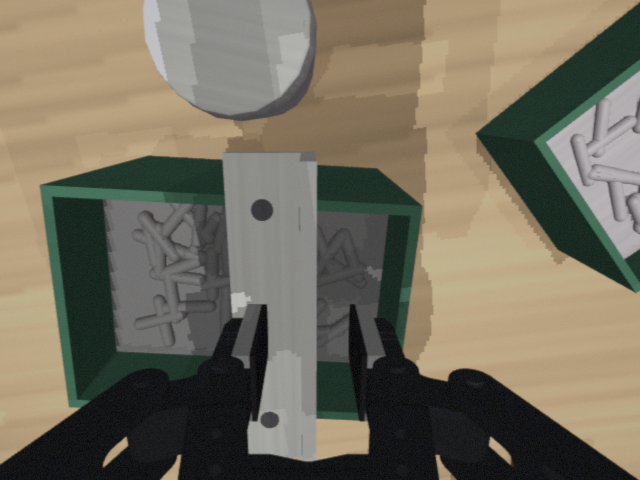

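View pics/s3c.png

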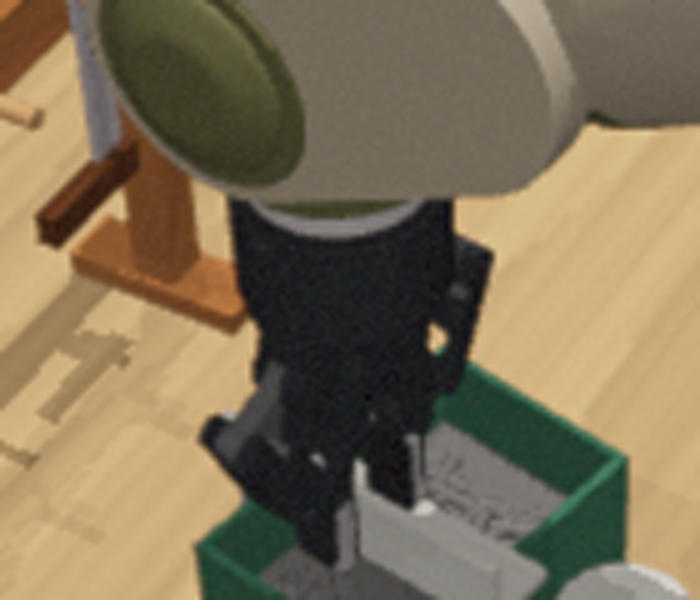

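servo_tool(
  motion="0 0 0 0; 0 0 0 0; 0 0 0 0; 0 0 0 0",
  jaw=0,
  grip_force=50,
)

```text
clock: 7.3
tool_pos: [558.3, 61.8, 96.9]
tcp_rot: [[0.136, 0.001, -0.991], [0.991, -0.0, 0.136], [0.0, -1.0, -0.001]]
wrist_force: [-0.3, 0.6, 3.9]
grip_width: 3.8
```

```bash
python3 look.py 4 wrist; python3 -c "
from h import *
crop('pics/wrist4.png',(200,280,400,430),4,'pics/w4c.png')"
```

```text
(no output)
```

View pics/w4c.png

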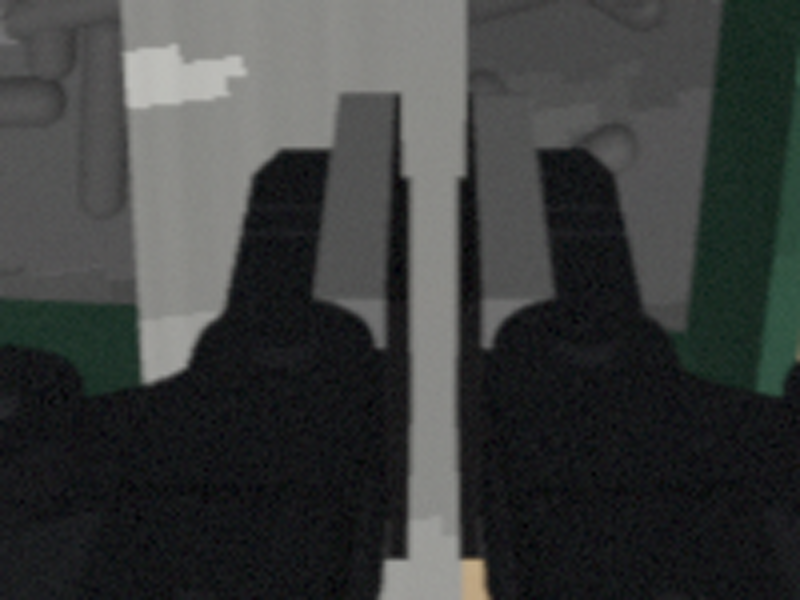

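servo_tool(
  motion="0 -0.01 0 0; 0 -0.03 0 0; 0 -0.06 0 0; 0 -0.1 0 0; 0 -0.1 0 0",
)

```text
clock: 7.98
tool_pos: [558.5, 61.8, 117.3]
tcp_rot: [[0.136, 0.002, -0.991], [0.991, -0.0, 0.136], [0.0, -1.0, -0.002]]
wrist_force: [0.1, 0.4, -1.5]
grip_width: 3.8
```

```bash
python3 look.py 5 wrist side; python3 -c "
from h import *
crop('pics/side5.png',(220,140,360,260),5,'pics/s5c.png')"
```

```text
(no output)
```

View pics/s5c.png

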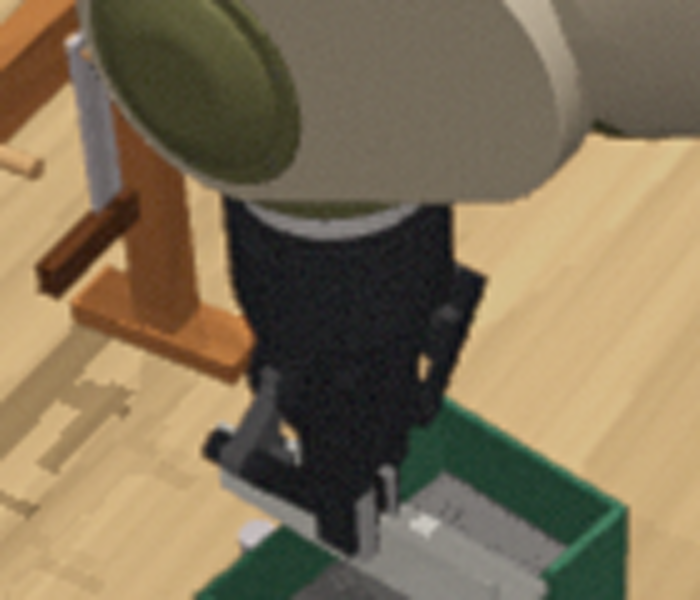

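View pics/wrist5.png

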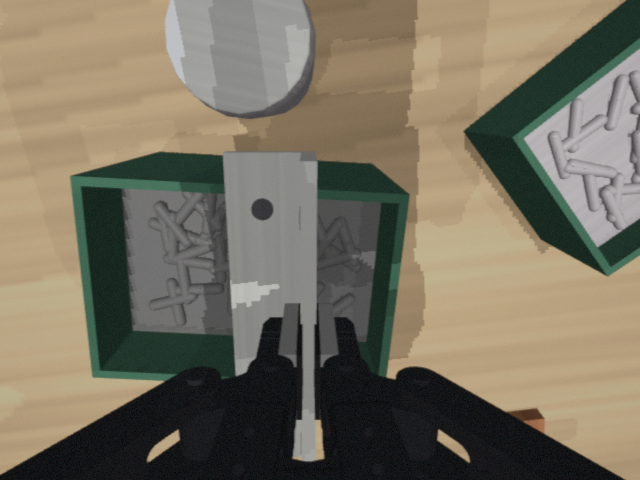

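servo_tool(
  motion="0 -0.06 0 0; 0 -0.14 0 0; 0 -0.2 0 0; -0.08 -0.24 0 0; -0.2 -0.24 0.01 0; -0.35 -0.24 0.01 0; -0.5 -0.24 0.02 0; -0.64 -0.24 0.02 0",
)

```text
clock: 9.07
tool_pos: [536.0, -66.4, 164.7]
tcp_rot: [[0.137, -0.0, -0.991], [0.991, -0.0, 0.137], [-0.0, -1.0, 0.0]]
wrist_force: [-0.8, 0.5, -1.7]
grip_width: 3.8
```

servo_tool(
  motion="-0.1 0 0.005 0; -0.18 0.06 0.005 0; -0.22 0.16 0.005 0; -0.22 0.28 0.005 0; -0.22 0.4 0.005 0; -0.22 0.52 0.005 0; -0.22 0.6 0.005 0; -0.22 0.65 0.005 0",
)

```text
clock: 10.07
tool_pos: [529.4, -107.9, 33.6]
tcp_rot: [[0.136, -0.001, -0.991], [0.991, 0.0, 0.136], [0.0, -1.0, 0.001]]
wrist_force: [0.0, -0.1, -0.5]
grip_width: 3.6
```

Run:
```python
from h import *
o=get_obs();c=vision.get_calibration("wrist");p,d=vision.capture("wrist");P=cloud(c,d);cv2.imwrite("pics/wrist6.png",p[:,:,::-1])
R=np.array(o["tcp_rot"]);t=np.array(o["tool_pos"]);Q=(P-t)@R
for u,v in [(262,175),(262,185),(240,175),(250,230),(285,230)]: print(u,v,P[v,u].round(1),Q[v,u].round(1))
```

```text
262 175 [ 470.5 -115.9   53.3] [-16.  -19.7  57.3]
262 185 [ 474.  -116.5   52.7] [-16.1 -19.1  53.7]
240 175 [ 469.5 -123.6   52.6] [-23.7 -19.   57.2]
250 230 [ 490.  -123.9   51.2] [-21.3 -17.6  36.9]
285 230 [ 491.4 -111.    52.6] [ -8.3 -19.   37.3]
```

View pics/wrist6.png

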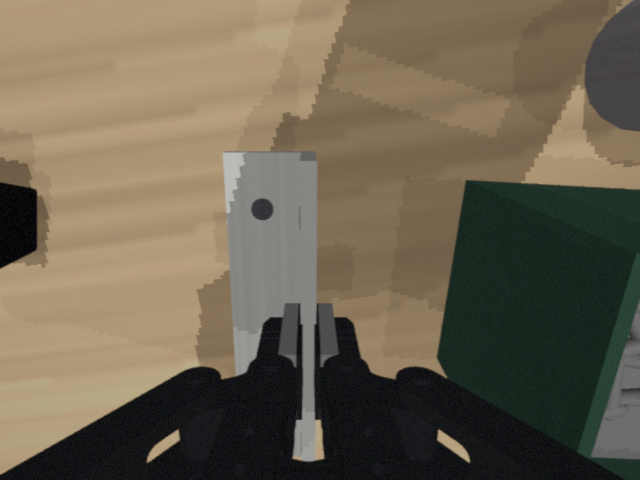

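servo_tool(
  motion="0 0.05 0 0; 0 0.1 0 0; 0 0.15 0 0; 0 0.19 0 0; 0 0.205 0 0; 0 0.212 0 0; 0 0.218 0 0; 0 0.222 0 0",
)

```text
clock: 11.12
tool_pos: [529.8, -107.9, -9.8]
tcp_rot: [[0.136, 0.0, -0.991], [0.991, -0.0, 0.136], [-0.0, -1.0, -0.0]]
wrist_force: [-0.7, 0.7, -0.6]
grip_width: 4.0
```

servo_tool(
  motion="0 0.003 0 0; 0 0.006 0 0; 0 0.009 0 0; 0 0.012 0 0; 0 0.014 0 0; 0 0.014 0 0",
)

```text
clock: 11.88
tool_pos: [529.6, -107.9, -12.7]
tcp_rot: [[0.136, -0.0, -0.991], [0.991, -0.0, 0.136], [-0.0, -1.0, 0.0]]
wrist_force: [-0.1, 0.4, -1.2]
grip_width: 3.8
```

servo_tool(
  motion="0 0.002 0 0; 0 0.004 0 0; 0 0.006 0 0; 0 0.006 0 0",
)

```text
clock: 12.38
tool_pos: [529.7, -107.9, -13.1]
tcp_rot: [[0.136, 0.0, -0.991], [0.991, -0.0, 0.136], [-0.0, -1.0, -0.0]]
wrist_force: [-4.7, 1.1, 9.1]
grip_width: 3.5
```

servo_tool(
  motion="0 -0.003 0 0; 0 -0.003 0 0; 0 -0.003 0 0",
  jaw=0.3,
)

```text
clock: 12.75
tool_pos: [529.6, -107.9, -13.4]
tcp_rot: [[0.136, -0.0, -0.991], [0.991, 0.0, 0.136], [0.0, -1.0, 0.0]]
wrist_force: [0.6, -0.4, 0.4]
grip_width: 25.5
```

```bash
python3 look.py 7 wrist side; python3 -c "
from h import *
crop('pics/side7.png',(270,120,430,240),5,'pics/s7c.png')"
```

```text
(no output)
```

View pics/s7c.png

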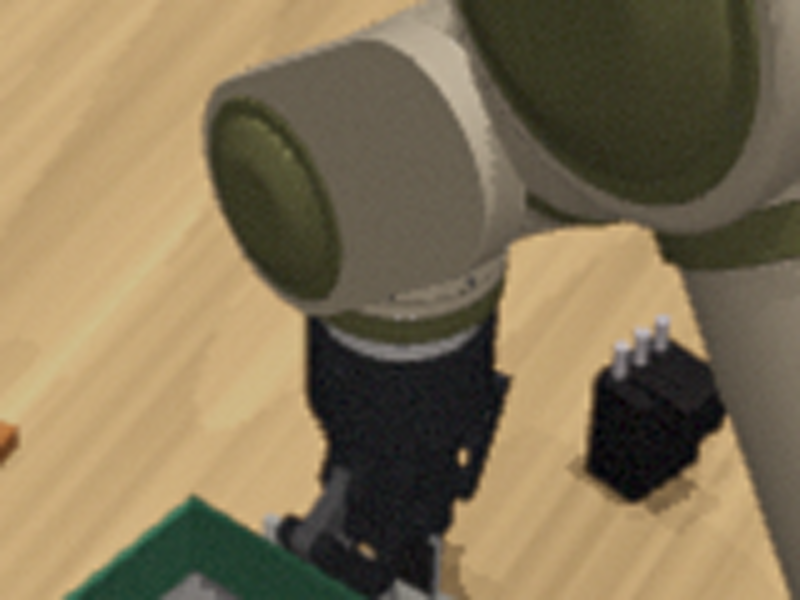

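View pics/wrist7.png

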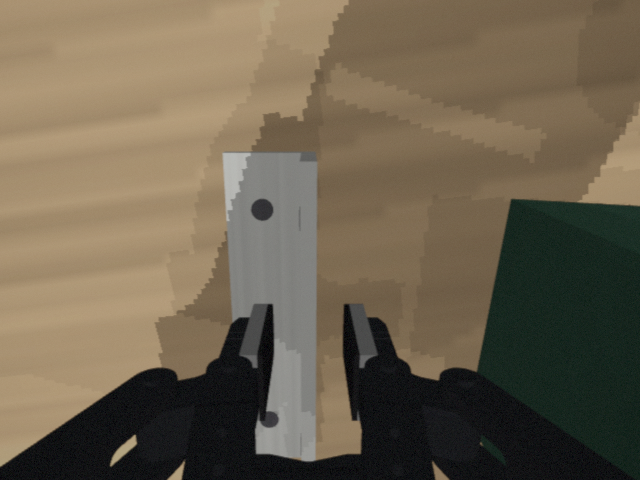

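servo_tool(
  motion="0 -0.06 0 0; 0 -0.2 0 0; 0 -0.4 0 0; -0.1 -0.6 0.02 0; -0.3 -0.8 0.06 0.01; -0.5 -0.95 0.1 0.03; -0.68 -1 0.14 0.05; -0.76 -1 0.16 0.058",
)

```text
clock: 13.85
tool_pos: [476.8, -255.6, 188.0]
tcp_rot: [[0.316, 0.002, -0.949], [0.949, -0.001, 0.316], [-0.001, -1.0, -0.002]]
wrist_force: [0.5, -0.0, -0.8]
grip_width: 25.8
```

servo_tool(
  motion="0 0 0 0; 0 0 0 0; 0 0 0 0",
  jaw=1,
)

```text
clock: 14.22
tool_pos: [477.5, -253.1, 186.4]
tcp_rot: [[0.312, -0.0, -0.95], [0.95, 0.001, 0.312], [0.0, -1.0, 0.001]]
wrist_force: [0.1, -0.6, -0.3]
grip_width: 78.4
```

Run:
```python
from h import *
import pickle
o=get_obs();c=vision.get_calibration("wrist");p,d=vision.capture("wrist")
cv2.imwrite("pics/w8.png",p[:,:,::-1]);pickle.dump((o,c,d),open("pics/w8.pkl","wb"))
crop("pics/w8.png",(230,150,390,300),4,"pics/w8c.png")
p,d=vision.capture("top");cv2.imwrite("pics/top8.png",p[:,:,::-1]);crop("pics/top8.png",(230,160,430,310),4,"pics/t8c.png")
```

```text
(no output)
```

View pics/w8.png

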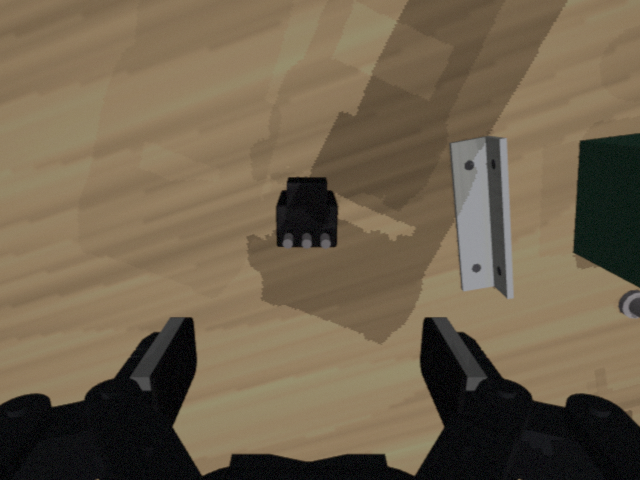

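View pics/t8c.png

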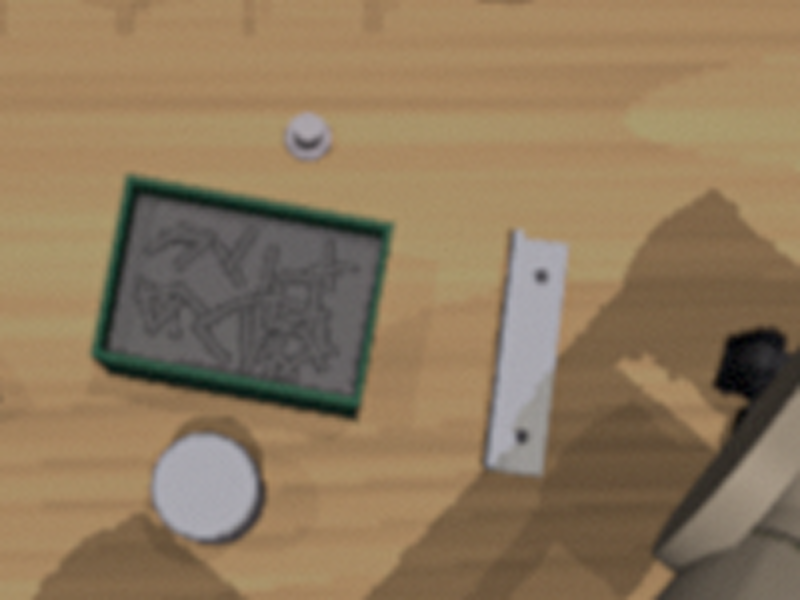

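View pics/w8c.png

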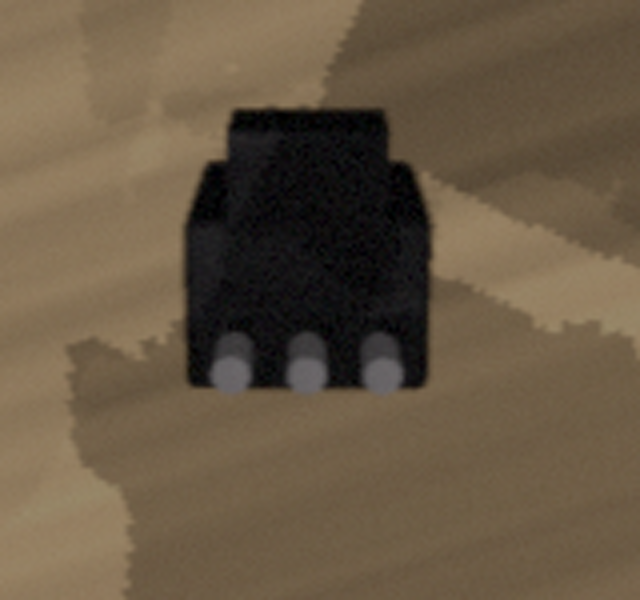

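Run:
```python
from h import *
import pickle
o,c,d=pickle.load(open("pics/w8.pkl","rb"));P=cloud(c,d);R=np.array(o["tcp_rot"]);t=np.array(o["tool_pos"])
s=lambda x,y:(230+x/4-.4,150+y/4-.4)
top=vision.get_calibration("top")
C=[]
for n,x,y,z in [("BL",187,228,60),("BR",429,228,60),("FL",187,387,60),("FR",428,387,60),("sL",230,128,64),("sR",387,128,64),("b1",231,375,76),("b2",307,375,76),("b3",383,375,76)]:
    q=ray(c,*s(x,y),z);C.append(q);print(n,q.round(1),((q-t)@R).round(1))
C=np.array(C);print("center",C[:4].mean(0).round(1),"yaw y",np.degrees(np.arctan2(*(C[0]-C[1])[[1,0]])),np.degrees(np.arctan2(*(C[2]-C[3])[[1,0]])),np.degrees(np.arctan2(*(C[6]-C[8])[[1,0]])))
print(np.linalg.norm(C[2]-C[3]),np.linalg.norm(C[0]-C[2]))
for u,v in [(295,215),(320,215),(305,222)]: print(P[v,u].round(1))
# triangulate with top bits (from c2)
def tri(a,ua,b,ub):
    oa=a["extrinsics"][:3,3];ob=b["extrinsics"][:3,3];da=bp(a,*ua,1)-oa;db=bp(b,*ub,1)-ob
    k=np.linalg.lstsq(np.c_[da,-db],ob-oa,rcond=None)[0];p=oa+da*k[0];q=ob+db*k[1];return (p+q)/2,np.linalg.norm(p-q)
for w,tp in [((231,375),(283,165)),((307,375),(353,190)),((383,375),(425,210))]:
    for a,b in [((231,375),(425,210)),((231,375),(283,165)),((383,375),(425,210)),((383,375),(283,165)),((307,375),(353,190))]: pass
    print(w,tp)
g=lambda x,y:(400+x/12-.46,250+y/12-.46)
print(tri(c,s(307,375),top,g(353,190)),tri(c,s(231,375),top,g(425,210)),tri(c,s(231,375),top,g(283,165)))
# finger tips
Q=(P-t)@R
for lo,hi in [(-60,0),(0,60)]:
    k=(d>0)&(d<240)&(Q[...,1]>-70)&(Q[...,0]>lo)&(Q[...,0]<hi)&(abs(Q[...,2])<25);qq=Q[k];print(np.percentile(qq,[0,2,50,98,100],axis=0).round(1).tolist())
```

```text
BL [ 456.6 -270.2   60. ] [-22.8 126.4  14.5]
BR [ 469.9 -229.7   60. ] [ 19.8 126.4  14.4]
FL [ 484.2 -280.    60. ] [-23.5 126.4 -14.9]
FR [ 497.9 -238.5   60. ] [ 20.1 126.4 -14.9]
sL [ 441.8 -256.9   64. ] [-14.8 122.4  32.7]
sR [ 450.1 -231.4   64. ] [ 12.  122.4  32.7]
b1 [ 480.2 -269.4   76. ] [-14.7 110.4  -7.7]
b2 [ 484.2 -257.    76. ] [ -1.7 110.4  -7.7]
b3 [ 488.3 -244.7   76. ] [ 11.3 110.4  -7.7]
center [ 477.2 -254.6   60. ] yaw y -108.23171918279023 -108.22865546778684 -108.22889284745324
43.64538905356857 29.348829962112195
[ 465.5 -259.2   64.5]
[ 470.8 -242.6   64.9]
[ 472.1 -254.1   65.7]
(231, 375) (283, 165)
(307, 375) (353, 190)
(383, 375) (425, 210)
(array([ 485.71616264, -257.59299958,   71.04567063]), np.float64(0.162697956770543)) (array([ 482.24014666, -270.54971083,   68.69329874]), np.float64(0.2775580582631321)) (array([ 497.5812813 , -269.34868983,    2.34009121]), np.float64(21.62862605769156))
[[-53.8, -70.0, -8.9], [-52.8, -69.3, -7.5], [-40.0, -57.1, 9.3], [-39.4, -38.9, 13.9], [-39.2, -35.9, 14.5]]
[[38.1, -70.0, -9.8], [38.3, -69.3, -7.6], [38.9, -57.0, 9.3], [51.7, -38.9, 13.8], [52.8, -36.1, 14.5]]
```

servo_tool(
  motion="-0.009 0.1 0 0; -0.009 0.25 0 0; -0.009 0.4 0 0; -0.009 0.55 0 0; -0.009 0.7 0 0; -0.009 0.82 0 0; -0.009 0.92 0 0; -0.009 0.98 0 0",
)

```text
clock: 15.32
tool_pos: [476.5, -255.3, -10.2]
tcp_rot: [[0.313, -0.001, -0.95], [0.95, 0.001, 0.313], [0.0, -1.0, 0.001]]
wrist_force: [-0.1, -0.6, -0.2]
grip_width: 85.5
```

```bash
python3 look.py 9 wrist side; python3 -c "
from h import *
crop('pics/side9.png',(340,110,480,230),5,'pics/s9c.png')"
```

```text
(no output)
```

View pics/s9c.png

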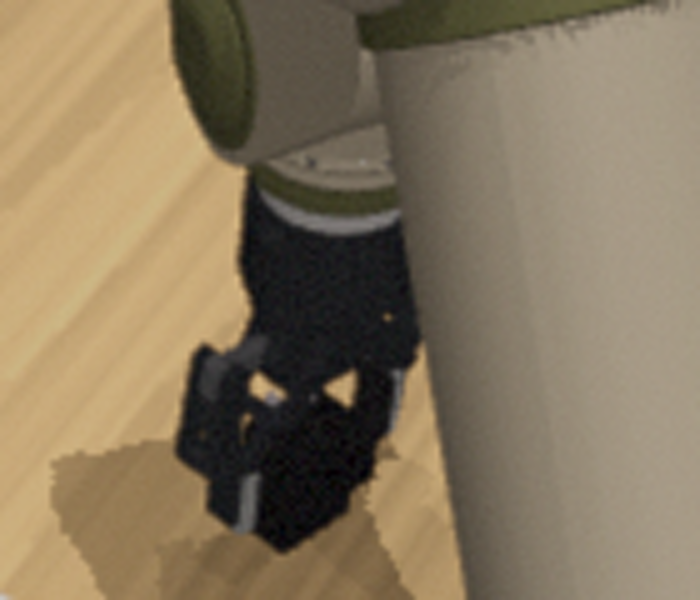

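View pics/wrist9.png

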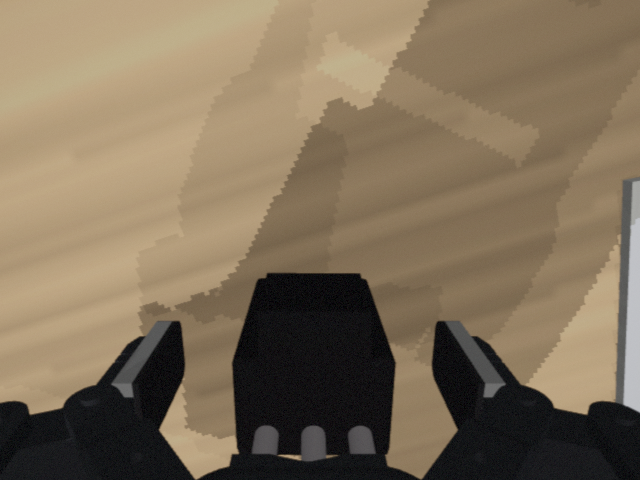

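servo_tool(
  motion="0.006 0 0 0; 0.006 0 0 0; 0.006 0 0 0; 0.006 0 0 0; 0.006 0 0 0; 0.006 0 0 0",
  jaw=0.3,
  grip_force=50,
)

```text
clock: 16.18
tool_pos: [477.5, -255.0, -8.5]
tcp_rot: [[0.314, 0.001, -0.95], [0.95, -0.001, 0.314], [-0.001, -1.0, -0.001]]
wrist_force: [-0.5, 1.1, 5.6]
grip_width: 43.5
```

```bash
python3 look.py 10 wrist
```

```text
(no output)
```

View pics/wrist10.png

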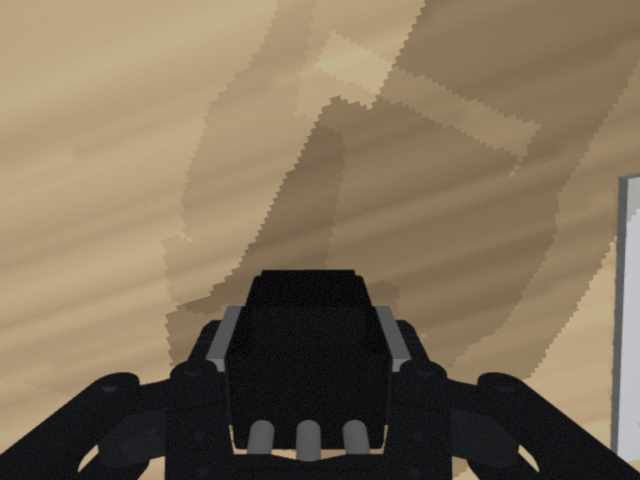

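servo_tool(
  motion="0.006 -0.03 0 0; 0.006 -0.08 0 0; 0.006 -0.15 0 0; 0.006 -0.24 0 0; 0.006 -0.35 0 0; 0.006 -0.4 0 0; 0.006 -0.4 0 0",
)

```text
clock: 17.1
tool_pos: [477.6, -253.7, 71.3]
tcp_rot: [[0.314, 0.001, -0.95], [0.95, -0.001, 0.314], [-0.0, -1.0, -0.001]]
wrist_force: [-0.9, -0.2, -1.6]
grip_width: 43.6
```

Run:
```python
from h import *
import pickle
o=get_obs();c=vision.get_calibration("wrist");p,d=vision.capture("wrist")
print(o["tool_pos"],o["wrist_force"],o["grip_width"])
cv2.imwrite("pics/w11.png",p[:,:,::-1]);pickle.dump((o,c,d),open("pics/w11.pkl","wb"))
im=cv2.imread("pics/w11.png");im=cv2.convertScaleAbs(im,alpha=3,beta=0);cv2.imwrite("pics/w11b.png",im)
crop("pics/w11b.png",(210,260,410,410+50),3,"pics/w11c.png")
R=np.array(o["tcp_rot"]);t=np.array(o["tool_pos"]);P=cloud(c,d);Q=(P-t)@R
for v in range(268,450,6): print(v,d[v,308].round(1),Q[v,308].round(1),Q[v,275].round(1),Q[v,350].round(1))
```

```text
[ 477.55822032 -253.70611311   71.30526815] [-0.93331585 -0.16662146 -1.61992144] 43.63729235917146
268 255.8 [ -0.5  70.9 -11. ] [-20.3  70.9 -11. ] [ 24.4  69.6 -10.5]
274 125.4 [ -0.4 -52.   32.9] [-10.1 -51.3  32.6] [ 11.9 -51.9  32.8]
280 121.5 [ -0.4 -56.2  32.6] [ -9.8 -56.3  32.7] [ 11.6 -55.2  32.3]
286 117.5 [ -0.4 -60.3  32.5] [ -9.5 -59.7  32.3] [ 11.2 -59.7  32.3]
292 113.7 [ -0.4 -64.3  32.5] [ -9.2 -64.1  32.4] [ 10.8 -63.9  32.3]
298 109.5 [ -0.4 -68.6  32.7] [ -8.9 -67.8  32.4] [ 10.6 -66.7  31.8]
304 108.0 [ -0.4 -70.5  31.9] [ -8.6 -72.   32.6] [ 10.1 -72.   32.6]
310 105.2 [ -0.4 -73.5  31.7] [ -8.6 -72.6  31.3] [ 10.  -72.8  31.4]
316 106.3 [ -0.4 -72.9  29.8] [ -8.5 -73.7  30.2] [ 10.  -73.4  30.1]
322 107.0 [ -0.4 -72.7  28.1] [ -8.5 -74.4  28.9] [ 10.1 -73.2  28.3]
328 107.0 [ -0.4 -73.2  26.6] [ -8.6 -73.5  26.8] [ 10.1 -73.6  26.9]
334 108.8 [ -0.4 -72.   24.3] [ -8.7 -73.2  24.9] [ 10.3 -72.2  24.4]
340 107.7 [ -0.4 -73.4  23.4] [ -8.7 -73.2  23.3] [ 10.2 -72.9  23.1]
346 108.1 [ -0.4 -73.5  21.7] [ -8.8 -73.3  21.6] [ 10.1 -74.4  22.2]
352 108.3 [ -0.4 -73
[... 469 characters left out ...]

394 113.0 [ -0.4 -73.    7.1] [ -9.1 -72.8   7. ] [ 10.8 -72.3   6.6]
400 113.8 [ -0.4 -72.8   5.1] [ -9.2 -72.8   5.1] [ 10.7 -73.6   5.7]
406 113.8 [ -0.4 -73.2   3.5] [ -9.2 -73.1   3.4] [ 10.6 -74.3   4.4]
412 113.5 [ -0.4 -74.    2.2] [ -9.2 -73.5   1.8] [ 10.8 -73.7   2. ]
418 119.3 [ -0.4 -69.6  -3.3] [ -9.6 -69.7  -3.2] [ 11.3 -69.1  -3.7]
424 118.1 [ -0.4 -71.1  -4. ] [ -9.8 -68.4  -6.3] [ 11.2 -70.9  -4.2]
430 115.6 [ -0.4 -73.6  -3.9] [ -9.7 -69.9  -7.1] [ 11.  -72.7  -4.6]
436 114.5 [ -0.4 -75.1  -4.6] [ -9.8 -69.1  -9.8] [ 10.9 -74.3  -5.2]
442 111.9 [ -0.4 -77.6  -4.2] [ -9.8 -69.3 -11.7] [ 10.6 -77.7  -4.2]
448 109.5 [ -0.4 -80.1  -3.9] [ -9.9 -69.1 -14. ] [ 10.5 -78.4  -5.4]
```

View pics/w11c.png

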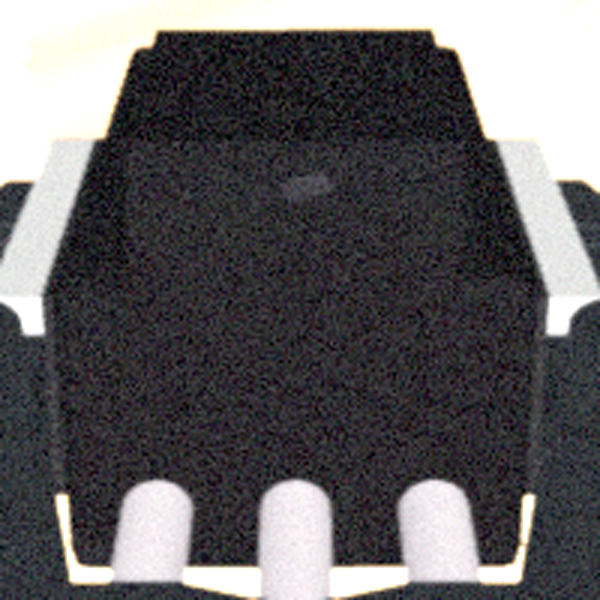

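servo_tool(
  motion="0 -0.08 0 0; 0.04 -0.18 0 0; 0.12 -0.26 -0.02 0; 0.25 -0.3 -0.05 0; 0.4 -0.3 -0.07 0; 0.55 -0.3 -0.1 0; 0.68 -0.3 -0.12 0; 0.76 -0.3 -0.13 0",
)

```text
clock: 18.15
tool_pos: [550.1, -116.4, 131.1]
tcp_rot: [[0.313, -0.0, -0.95], [0.95, 0.0, 0.313], [0.0, -1.0, 0.0]]
wrist_force: [-0.8, -0.4, -0.5]
grip_width: 43.7
```

servo_tool(
  motion="0.1 0 -0.02 0; 0.22 0 -0.04 -0.01; 0.36 0 -0.06 -0.02; 0.5 0 -0.08 -0.03; 0.6 0 -0.1 -0.04; 0.7 0 -0.11 -0.042; 0.75 0 -0.118 -0.042; 0.758 0 -0.12 -0.042",
)

```text
clock: 19.15
tool_pos: [620.2, 19.3, 130.6]
tcp_rot: [[0.186, -0.0, -0.983], [0.983, -0.0, 0.186], [-0.0, -1.0, 0.0]]
wrist_force: [-0.3, -0.4, -0.7]
grip_width: 43.5
```

servo_tool(
  motion="0 0.04 0 0; 0 0.1 0 0; 0 0.14 0 0; 0 0.14 0 0",
)

```text
clock: 19.65
tool_pos: [619.6, 18.9, 101.7]
tcp_rot: [[0.186, -0.002, -0.982], [0.982, 0.0, 0.186], [-0.0, -1.0, 0.002]]
wrist_force: [0.4, 0.1, -0.5]
grip_width: 43.3
```

Run:
```python
from h import *
import pickle
o=get_obs();c=vision.get_calibration("wrist");p,d=vision.capture("wrist")
print(o["tool_pos"],np.round(o["tcp_rot"],3).tolist(),o["wrist_force"],o["grip_width"])
cv2.imwrite("pics/w12.png",p[:,:,::-1]);pickle.dump((o,c,d),open("pics/w12.pkl","wb"))
p,d=vision.capture("side");cv2.imwrite("pics/side12.png",p[:,:,::-1])
crop("pics/side12.png",(200,140,360,260),5,"pics/s12c.png")
```

```text
[619.6348909   18.89066591 101.73525047] [[0.186, -0.002, -0.982], [0.982, 0.0, 0.186], [-0.0, -1.0, 0.002]] [ 0.40044518  0.0614099  -0.54099188] 43.26843427101392
```

View pics/w12.png

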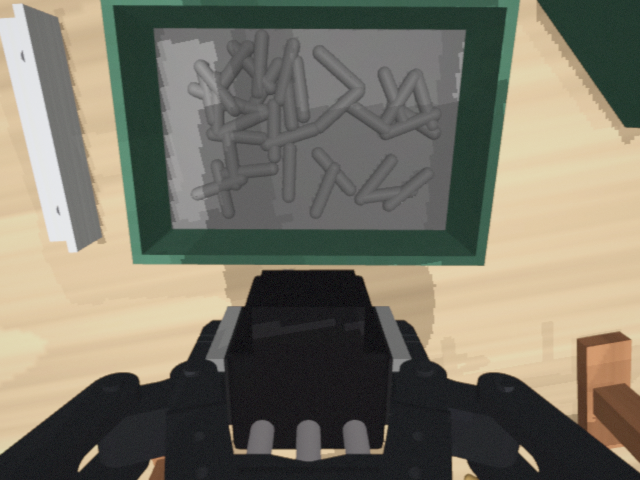

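View pics/s12c.png

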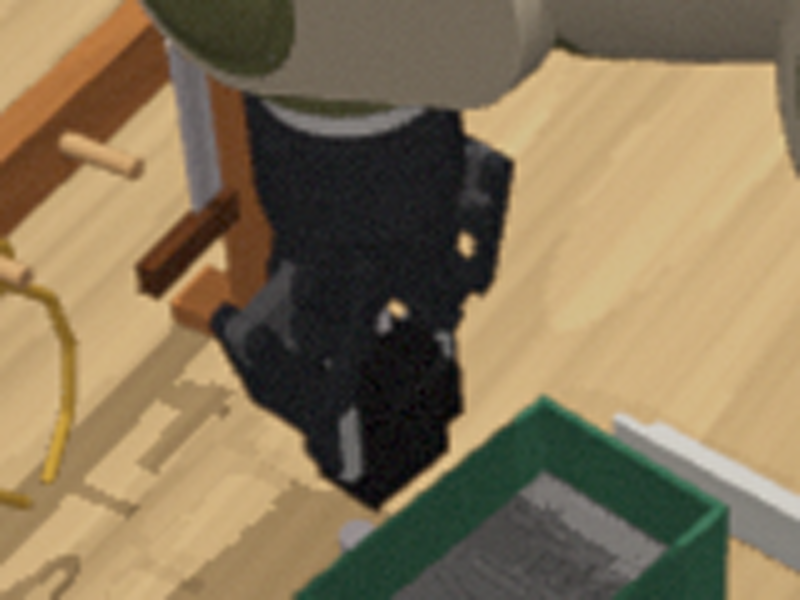

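Run:
```python
from h import *
import pickle
o,c,d=pickle.load(open("pics/w12.pkl","rb"));R=np.array(o["tcp_rot"]);t=np.array(o["tool_pos"])
crop("pics/w12.png",(120,235,320,285),4,"pics/a.png");crop("pics/w12.png",(300,235,500,285),4,"pics/b.png")
cv2.imwrite("pics/w12c.png",np.vstack([cv2.imread("pics/a.png"),cv2.imread("pics/b.png")]))
```

```text
(no output)
```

View pics/w12c.png

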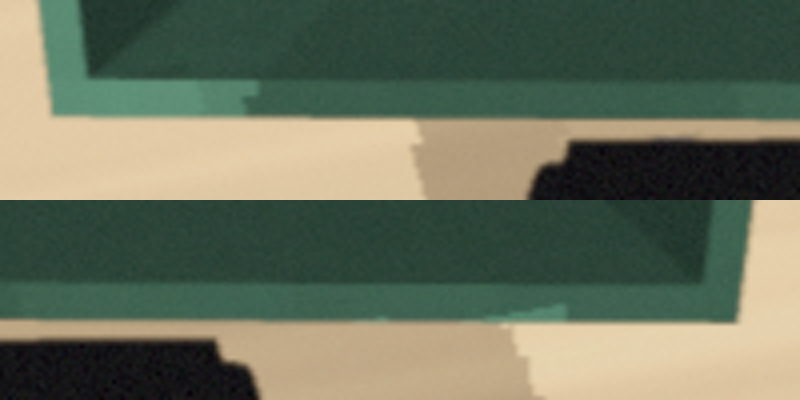

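Run:
```python
from h import *
import pickle
o,c,d=pickle.load(open("pics/w12.pkl","rb"));R=np.array(o["tcp_rot"]);t=np.array(o["tool_pos"])
for n,u,v in [("outL",120+53/4,235+116/4),("outR",300+738/4,235+121/4),("inL",120+88/4,235+78/4),("inR",300+703/4,235+83/4),("outM",310,235+119/4),("inM",310,235+81/4)]:
    q=ray(c,u-.4,v-.4,110);print(n,q.round(1),((q-t)@R).round(1))
P=cloud(c,d);Q=(P-t)@R
for v in (256,260,264): print(P[v,160].round(1),P[v,230].round(1),P[v,450].round(1),Q[v,230].round(1))
print(Q[278,308],Q[290,308])
print(np.degrees(np.arctan2(R[1,2],R[0,2])))
```

```text
outL [586.5 -46.2 110. ] [-70.1  -8.2  20.4]
outR [613.3  91.6 110. ] [70.3 -8.2 19.8]
inL [583.3 -41.5 110. ] [-66.1  -8.2  24.4]
inR [608.6  88.5 110. ] [66.3 -8.2 23.8]
outM [600.   23.1 110. ] [ 0.5 -8.2 20.1]
inM [596.1  23.9 110. ] [ 0.5 -8.2 24.1]
[585.1 -34.  111.5] [590.2  -6.8 111.7] [607.3  78.8 109.2] [-30.8  -9.9  24.2]
[587.  -35.  110.2] [592.5  -7.8 109.4] [608.5  78.3 110.6] [-31.3  -7.7  21.7]
[619.6 -82.2   1.3] [593.3  -7.5 112.1] [610.  78. 111.] [-30.9 -10.3  21. ]
[ -0.06368658 -54.43166403  32.61473163] [-5.59779833e-02 -6.39471999e+01  3.29766718e+01]
169.25891960062745
```

servo_tool(
  motion="0 0.04 0 0; 0 0.09 0 0; 0 0.14 0 0; 0 0.18 0 0; 0 0.21 0 0; 0 0.225 0 0; 0 0.23 0 0",
)

```text
clock: 20.62
tool_pos: [620.1, 19.0, 56.7]
tcp_rot: [[0.186, 0.0, -0.983], [0.983, -0.0, 0.186], [-0.0, -1.0, -0.0]]
wrist_force: [0.9, 0.6, -0.3]
grip_width: 43.3
```

servo_tool(
  motion="0 0.02 0 0; 0 0.035 0 0; 0 0.045 0 0; 0 0.052 0 0; 0 0.056 0 0; 0 0.056 0 0",
)

```text
clock: 21.38
tool_pos: [620.1, 19.0, 45.5]
tcp_rot: [[0.186, 0.0, -0.983], [0.983, 0.0, 0.186], [0.0, -1.0, -0.0]]
wrist_force: [0.2, 0.1, -0.5]
grip_width: 43.7
```

Creep down to contact.

servo_tool(
  motion="0 0.004 0 0; 0 0.008 0 0; 0 0.012 0 0; 0 0.016 0 0; 0 0.018 0 0; 0 0.018 0 0",
)

```text
clock: 22.12
tool_pos: [620.1, 19.0, 41.9]
tcp_rot: [[0.186, -0.0, -0.983], [0.983, 0.0, 0.186], [-0.0, -1.0, 0.0]]
wrist_force: [0.1, 1.3, -0.8]
grip_width: 43.6
```

```bash
python3 look.py 13 side wrist; python3 -c "
from h import *
crop('pics/side13.png',(220,160,340,280),5,'pics/s13c.png')"
```

```text
(no output)
```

View pics/s13c.png

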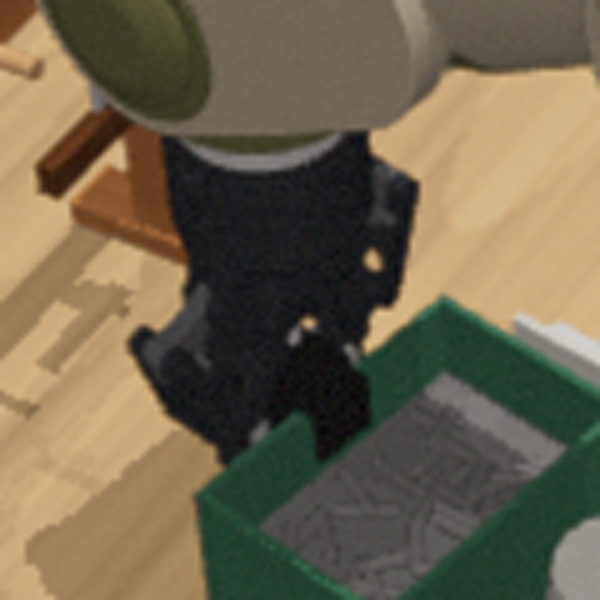

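View pics/wrist13.png

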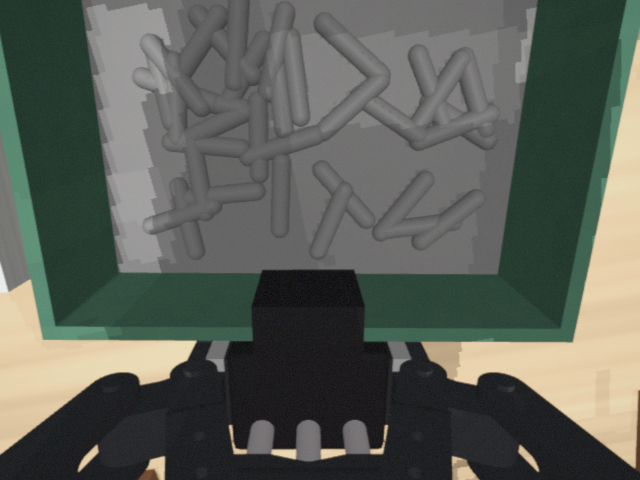

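Hook straddles the rim with the lip inside. Creeping further.

servo_tool(
  motion="0 0.002 0 0; 0 0.004 0 0; 0 0.005 0 0; 0 0.005 0 0",
)

```text
clock: 22.72
tool_pos: [620.2, 19.0, 41.5]
tcp_rot: [[0.186, 0.0, -0.983], [0.983, -0.0, 0.186], [-0.0, -1.0, -0.0]]
wrist_force: [-2.9, 0.0, 5.8]
grip_width: 43.4
```

servo_tool(
  motion="0 -0.007 0 0; 0 -0.007 0.004 0; 0 -0.007 0.008 0; 0 -0.007 0.012 0; 0 -0.007 0.013 0; 0 -0.007 0.013 0",
)

```text
clock: 23.48
tool_pos: [617.5, 19.5, 42.3]
tcp_rot: [[0.186, 0.0, -0.983], [0.983, -0.0, 0.186], [-0.0, -1.0, -0.0]]
wrist_force: [0.6, -0.6, -1.1]
grip_width: 43.8
```

servo_tool(
  motion="0 0.002 0 0; 0 0.004 0 0; 0 0.005 0 0; 0 0.005 0 0",
)

```text
clock: 23.98
tool_pos: [617.5, 19.5, 41.5]
tcp_rot: [[0.186, 0.0, -0.983], [0.983, -0.0, 0.186], [-0.0, -1.0, -0.0]]
wrist_force: [-0.8, -0.0, 1.3]
grip_width: 43.5
```

servo_tool(
  motion="0 0.001 0 0; 0 0.001 0 0; 0 0.001 0 0; 0 0.001 0 0",
  jaw=0.62,
)

```text
clock: 24.48
tool_pos: [617.6, 19.5, 41.1]
tcp_rot: [[0.186, 0.0, -0.983], [0.983, 0.0, 0.186], [0.0, -1.0, -0.0]]
wrist_force: [-0.1, 0.1, -1.2]
grip_width: 53.1
```

```bash
python3 look.py 14 side wrist; python3 -c "
from h import *
crop('pics/side14.png',(220,160,340,280),5,'pics/s14c.png')"
```

```text
(no output)
```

View pics/s14c.png

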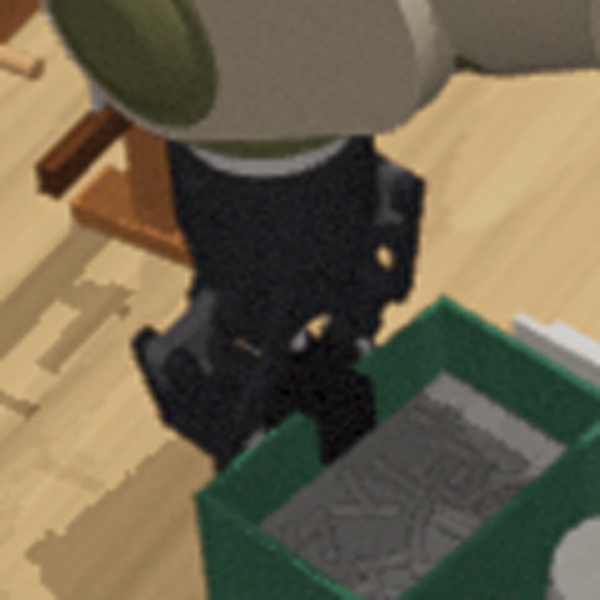

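View pics/wrist14.png

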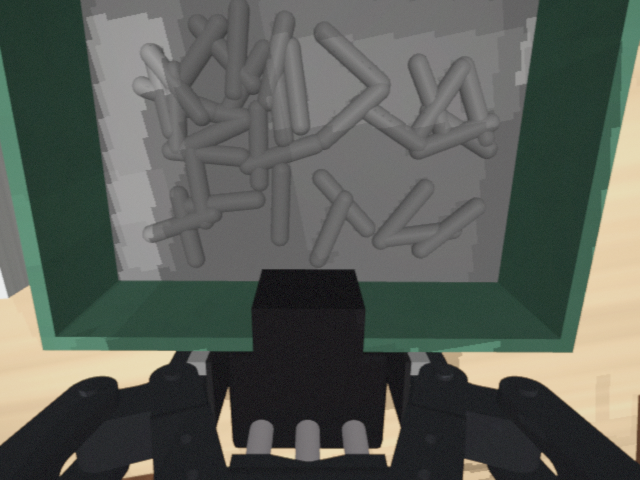

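servo_tool(
  motion="0 -0.03 0 0; 0 -0.08 0 0; 0 -0.15 0 0; 0 -0.25 0 0; 0 -0.38 0 0; 0 -0.52 0 0; 0 -0.66 0 0; 0 -0.75 0 0",
)

```text
clock: 25.58
tool_pos: [617.9, 19.5, 193.8]
tcp_rot: [[0.186, 0.003, -0.983], [0.983, -0.0, 0.186], [0.0, -1.0, -0.003]]
wrist_force: [-0.4, 0.4, -0.2]
grip_width: 53.1
```

```bash
python3 look.py 15 side wrist top; python3 -c "
from h import *
crop('pics/side15.png',(150,120,350,270),4,'pics/s15c.png')
crop('pics/top15.png',(230,160,430,310),4,'pics/t15c.png')"
```

```text
(no output)
```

View pics/s15c.png

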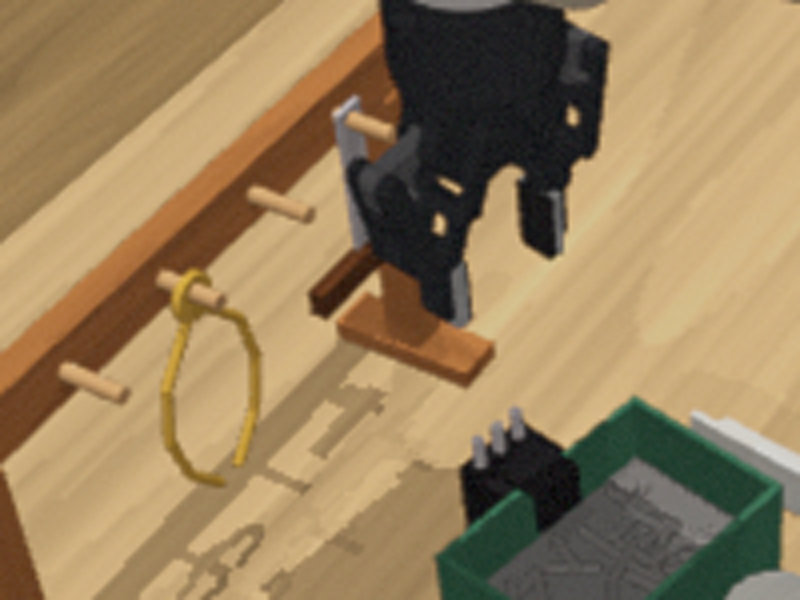

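View pics/wrist15.png

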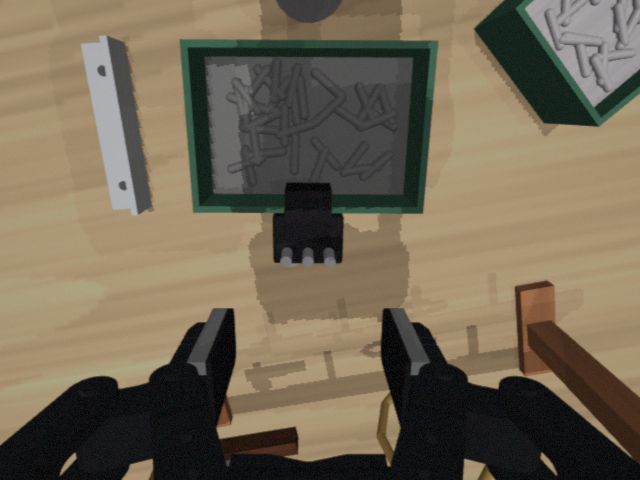

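servo_tool(
  motion="0 -0.1 0.05 0; 0 -0.2 0.15 0; 0 -0.3 0.3 0; 0 -0.3 0.45 0; 0 -0.3 0.6 0; 0 -0.3 0.75 0; 0 -0.3 0.8 0; 0 -0.3 0.8 0",
)

```text
clock: 26.72
tool_pos: [460.4, 49.3, 251.7]
tcp_rot: [[0.186, 0.001, -0.983], [0.983, -0.0, 0.186], [0.0, -1.0, -0.001]]
wrist_force: [-0.3, -0.1, 1.0]
grip_width: 52.8
```

servo_tool(
  motion="-0.1 0 0 0; -0.3 0 0 0; -0.5 0 0 0; -0.7 0 0 0; -0.85 0 0 0; -0.85 0 0 0; -0.85 0 0 0",
)

```text
clock: 27.6
tool_pos: [429.1, -117.5, 251.0]
tcp_rot: [[0.186, -0.0, -0.983], [0.983, 0.0, 0.186], [0.0, -1.0, 0.0]]
wrist_force: [0.7, 0.6, 0.9]
grip_width: 53.0
```

```bash
python3 look.py 16 side top
python3 - <<'E'
from h import *
crop('pics/side16.png',(150,150,350,300),4,'pics/s16c.png')
crop('pics/top16.png',(230,160,380,300),4,'pics/t16c.png')
P=cloud(vision.get_calibration("side"),np.load("pics/side16.npy"))
m=(P[...,0]>660)&(P[...,0]<758)&(P[...,2]>20)&(P[...,2]<230)&(P[...,1]>40)&(P[...,1]<200);Q=P[m];print(len(Q),Q.min(0),Q.max(0))
E
```

```text
494 [729.86618768  42.85196438  83.43646095] [757.9655067  152.82784279 217.57582953]
```

View pics/s16c.png

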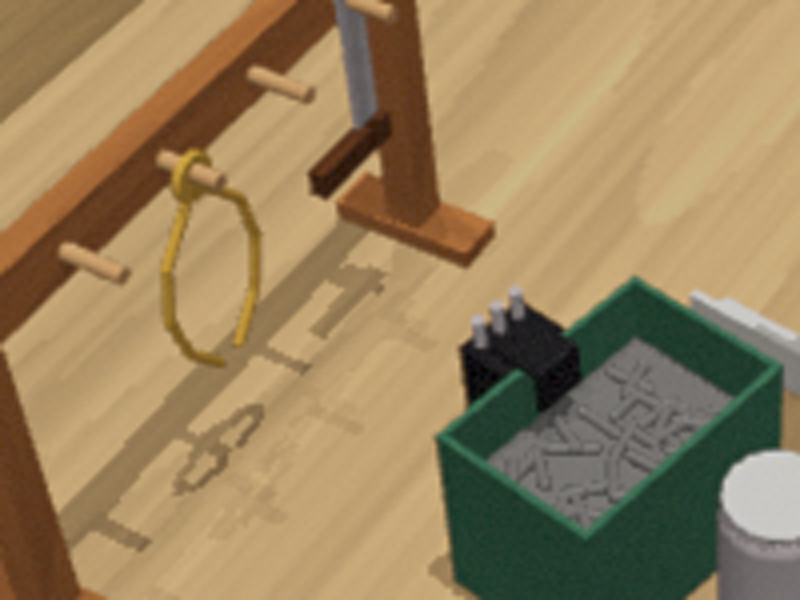

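View pics/t16c.png

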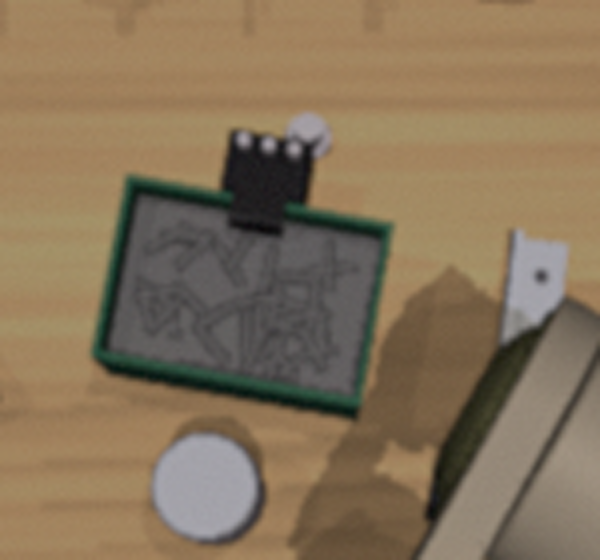

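servo_tool(
  motion="0 0 0 0; 0 0 0 0; 0 0 0 0; 0 0 0 0",
)

```text
clock: 28.2
tool_pos: [428.7, -117.7, 251.1]
tcp_rot: [[0.186, 0.0, -0.983], [0.983, 0.0, 0.186], [0.0, -1.0, -0.0]]
wrist_force: [-0.6, -0.7, 0.8]
grip_width: 53.2
```

```bash
python3 -c "
from cell import ticket;print(ticket.close_job())"
```

```text
the job is handed in; nothing more can be done
None
```

I set the bracket down first, then hung the bit holder, and handed the job in at about 28 s.

- **Bracket:** I took it off the tin by its upright leg and set it on the clear bench, flat leg down. It touches nothing else.
- **Bit holder:** It hangs by its hook over the middle of the taller tin's long side, on the pin side, above the pin. The lip is inside the tin and the block is upright against the outside.

**Last checks:** After I drew the arm clear, the top and side pictures showed the tin, can and pin at the same pixel positions as before. The calipers' measured extent was unchanged to within about 2 mm. The low tin still looked in place in the last wrist picture, but I did not measure it again. The highest wrist force reading after any move was about 10 N, when the bracket touched the bench.

**One disagreement:** The fingertips really stood about 28–36 mm behind the reported tool point, not 8 mm ahead of it as the text says. The wrist and side cameras both showed this, and a test close above the bracket met nothing. I worked from the camera-measured tip positions throughout.

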